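# Clamp the short shoe last in the lasting jig

## Task

Open the lasting jig by holding its thumb release down and sliding the toe slider back, then stand the shorter of the two wooden shoe lasts on the bed between the rails, heel against the fixed heel stop and toe towards the slider. Hold the release down again and slide the toe slider up snug against the toe, let the release spring up so that it locks, and last of all tip the keeper bar over so that it lies flat across the last. Never force the slider along while its release is up, and leave the other things on the bench where they are.

Things in the scene. Friction and masses are not known exactly. Their poses are not given: they have to be found in the camera images.
- jig: Grey jig fixed to the bench; origin on the bench under the bed. y axis along the rails from heel stop to slider, x across, z up. Flat bed 130 mm wide, y = -160 to 170 mm, top at z = 20 mm. Rails 8 mm high at x = +-47. Heel stop block 90 mm wide at the -y end, face at y = -125, top at z = 75. At y = -10: keeper ears 82 mm high at x = -85, rest post 64 mm high at x = 63
- slider (a joint): Toe slider, steel block 110 mm wide (jig x), 65 mm long (y), top 54 mm above the bench. Slides along the jig's +y (opening), 0 to 0.14 m. Heel stop face to the slider's flat toe face = 75 mm + value. About 2 N of friction with the release down; with it up, a brake holds it against about 30 N wherever it stands, both ways
- slider_face (a point): Middle of the slider's toe face, 40 mm above the bench; moves with the slider
- release (a joint): Thumb release, pushed down into the slider, in m: 0 is up (locked), 0.011 fully down. The brake is off beyond 0.002; hold it at 0.005 or more while sliding. Spring: 8 N to start, 12.4 N fully down
- release_top (a point): Centre of the flat top of the thumb release: a black block 28 mm across (jig x), 36 mm along (jig y), standing 32 mm out of the slider's top when up, top then 86 mm above the bench. It rides on the slider, 37 mm behind the toe face; it can be pinched across the jig's x or pressed from above
- keeper (a joint): Keeper bar, hinge along the jig's y axis: 0 = standing up and leaning 0.35 rad back (to the jig's -x), as at the start; 1.57+0.35 = 1.92 = lying level across the bed, 67 mm above the bench. Once pushed past upright (0.35) it falls slowly over by its own weight within about 2 s
- keeper_knob (a point): Middle of the black round knob (30 mm diameter) at the end of the keeper bar, 150 mm from the hinge. The hinge lies at x = -85, y = -10, z = 72 mm of the jig; the bar is 16 mm wide (jig y) and 10 mm thick
- last: The shorter wooden shoe last, loose, 0.25 to 0.5 kg: foot-shaped, 155 mm long, flat sole, origin in the middle of the sole's underside, x axis from heel to toe, z up. Rear part is a tall block with upright parallel sides 43 mm apart, 78 mm high, from x = -66 to -10 mm (grip it there across y, between 40 and 75 mm up); forefoot 58 mm wide, about 40 mm high, falling to the toe
- last_heel (a point): Rearmost point of the short last, on the sole, x = -77.5 mm
- last_toe (a point): Foremost point of the short last, on the sole, x = +77.5 mm
- long_last: The longer wooden last, same shape, 200 mm long and 101 mm high; loose, not to be used
- rasp: Flat steel rasp with wooden handle, 200 mm long, 20 mm high; loose bystander
- hammer: Hammer, 260 mm long; loose bystander
- cork_sole: Flat cork sole, 200 mm long, 80 mm wide, 8 mm thick; loose bystander
- glue_pot: White plastic glue pot with red bulb, 165 mm high; loose bystander
- tin: Metal can, 80 mm diameter, 100 mm high; loose bystander
- brush: Glue brush, 200 mm long; loose bystander

How it is judged:
On the way, in this order (a step that is already met when the one before it is completed fails the run):
1. the slider is opened wider than the last with its release held down (value of joint slider above 0.086 m and value of joint release above 0.002 m), for 0.05 s.
2. the short last stands on the bed, toe to the slider, let go (z of last in the frame of jig between 0.015 and 0.025 m and x of last in the frame of jig between -0.015 and 0.015 m and angle between last's own z axis and vertical below 0.06 rad and angle between the x axis of last and the y axis of jig, either way round below 0.2 rad and y of last_toe in the frame of jig above 0 m and y of last_heel in the frame of jig below -0.09 m and contact force between the fingers and last below 0.2 N and value of joint slider above 0.08 m), for 0.1 s.
3. the slider is brought up to the last with its release held down (z of last in the frame of jig between 0.015 and 0.025 m and x of last in the frame of jig between -0.015 and 0.015 m and angle between last's own z axis and vertical below 0.06 rad and angle between the x axis of last and the y axis of jig, either way round below 0.2 rad and y of last_heel in the frame of jig below -0.118 m and y of last_toe in the frame of jig above 0.022 m and value of joint slider below 0.087 m and value of joint release above 0.002 m), for 0.05 s.
4. the release is let up and the slider is locked (z of last in the frame of jig between 0.015 and 0.025 m and x of last in the frame of jig between -0.015 and 0.015 m and angle between last's own z axis and vertical below 0.06 rad and angle between the x axis of last and the y axis of jig, either way round below 0.2 rad and y of last_heel in the frame of jig below -0.118 m and y of last_toe in the frame of jig above 0.022 m and value of joint slider below 0.087 m and value of joint release below 0.0015 m and contact force between the fingers and slider below 0.2 N), for 0.2 s.
5. the keeper bar lies across the last (value of joint keeper above 1.8 rad), for 0.2 s.
At the end, for the whole second after the job is handed in: The short last stands on the bed (within 15 mm of the middle, 0.2 rad of the rails' direction), toe to the slider, heel within 7 mm of the heel stop, and the toe slider within 7 mm of snug (slider joint under 0.087); release up (under 1.5 mm), keeper bar down (over 1.8 rad), the last at rest (z of last in the frame of jig between 0.015 and 0.025 m and x of last in the frame of jig between -0.015 and 0.015 m and angle between last's own z axis and vertical below 0.06 rad and angle between the x axis of last and the y axis of jig, either way round below 0.2 rad and y of last_heel in the frame of jig below -0.118 m and y of last_toe in the frame of jig above 0.022 m and value of joint slider below 0.087 m and value of joint release below 0.0015 m and value of joint keeper above 1.8 rad and linear speed of last below 0.02 m/s); the robot touches nothing.
It fails at once if the slider is forced along while its release is up (value of joint release below 0.0015 m and (velocity of joint slider above 0.03 m/s or velocity of joint slider below -0.03 m/s)).
It fails at once if another thing on the bench is moved more than 4 cm (distance of any of long_last, rasp, hammer, cork_sole, glue_pot, tin, brush from where it was at the start of the episode above 0.04 m).
It also fails if it takes over 72 s, if anything falls off the work surface, if the arm or the gripper's body presses on something with over 40 N, if the wrist force passes 120 N, or if a joint passes its speed limit or range.

## Robot

A 6-joint arm with a two-finger parallel gripper is mounted at the origin on the work surface. World frame = base frame: x ahead of the robot, y to its left, z up, the work surface at z = 0. Lengths are in m, angles in rad, forces in N, time in s.
With the tool pointing down it reaches from about 0.275 to 0.775 m from the base axis. Payload 14.6 kg.
Tool frame: the origin (TCP) lies midway between the tips of the shut fingers; the grasp point (between the pads) lies env.pinch_z behind it (env.pinch_z is the distance from the TCP to the grasp point, in m); z points along the fingers, y is the direction in which the jaws open and shut (so a half turn about z gives the same grasp; the last joint's range is limited). The gripper opens to 85 mm and grips with 20 to 120 N. Pads are 22 mm wide; open, the fingers measure 114 mm over their backs; the gripper's body (76 mm by 85 mm) begins 54 mm behind the grasp point. The pads swing forward as they close: fully open they stand 13 mm farther back than shut.
Start: joints at [-1.381, 0.263, -0.048, 1.259, 0, 1.415], TCP at [0.177, -0.494, 0.231] pointing down, gripper open.
Joint ranges: [-2.65, 2.65], [-0.89, 1.7], [-1.18, 1.37], [-2.13, 2.11], [-1.35, 1.29], [-3.14, 3.14]. Speed limits (rad/s): [1.89, 1.89, 2.57, 2.79, 3.14, 3.14].

## Interface

Orientations are given as a 3x3 rotation matrix whose columns are the frame's x, y, z axes.
In Python, from plant import env, cams, order gives the robot as it stands.
- The arm moves only by the tool send_rows, never from a script. Its argument "targets" is a list of rows, each a list of 6 numbers: the shift along the tool's x, y, z in units of 50 mm (1.0 is 50 mm), then the turn, a rotation vector about the tool's x, y, z in units of 6 degrees (1.0 is 6 degrees). In form: [[x, y, z, rx, ry, rz], ...]. A call has 1 to 12 rows; each row shifts and turns the pose as measured when the row begins, along the tool's axes as they then stand; what a row does not reach is not made up. A row lasts 1/10 s, in which the tool goes at most 50 mm and 8.59 degrees, less where a joint would pass 70% of its speed; a pose out of reach is approached as far as the arm can. A call is refused whole if a number of a shift passes 1 or a number of a turn 1, either way. A call with a gripper value outside its range is refused whole. "fingers" is the opening, from 0 (shut) to 1 (fully open), set as the call begins (left out, the last holds). The fingers move at their own pace and stop on an object; "grip_force" is the grip in N (left out, the last holds). Time passes only in rows, so rows that do not move let the fingers close. It gives the time, the measured TCP pose, the force and the opening at its end, in the units of the state.
- env.read_state(): the state, without advancing time (a new reading comes with each control period).
- cams.camera(name): name is "scene" or "top" or "wrist"; returns a dict with "color" (480x640x3 uint8, red, green, blue), "fx", "fy", "cx", "cy" (pixels), "world_to_cam" (4x4, takes a point from world to camera coordinates); the wrist camera has in their place "T_tool_cam" (4x4, takes a point from camera to tool coordinates, whose origin is the TCP and whose axes are the flange's). Camera axes: x right, y down, z forward; pixel columns grow to the right and rows downward; lengths in m; the calibration is good to about 2 mm. A picture is of the moment at which its call begins: read the wrist's pose just before it. There is no depth.
- order.finish_job(): hands the job in, once; it reports no verdict.
The state is a dict: "time": time; "q": joint angles; "dq": joint speeds; "tau": joint torques, N m; "tool_pos": TCP position; "ee_rot": TCP orientation; "contact_force": force on the tool from outside, world axes, zero at the start; "wrist_torque": the same for the moment, N m; "opening": opening from 0.0 (shut) to 1.0 (fully open).
Only numpy, scipy, OpenCV 4.12 (cv2) and the standard library are available. Lean on these libraries where they do the work, as an engineer would, in place of code of your own. Each camera call takes 0.05 s, during which the arm holds its last target.

## Working session

There is one attempt and no reset: what is moved stays moved. The work goes in short steps, Python scripts to look and compute and a tool call to move; the robot and the scene stay as the last step left them, time stands still between calls to the robot, and variables do not carry over. Pictures are saved under pics/ and viewed, and the job is handed in when it is done.

Besides the shell and the picture viewer there is one more tool, called after "Call:" in YAML: its name, and indented under it one key for each argument. send_rows: Moves the arm, as the interface text tells. Its arguments: {"type":"object","properties":{"targets":{"type":"array"},"fingers":{"type":"number"},"grip_force":{"type":"number"}},"required":["targets"]}

```bash
ls; mkdir -p pics; python3 - <<'E'
from plant import env,cams,order
import cv2,numpy as np
s=env.read_state();print(s['time'],s['tool_pos'],s['ee_rot'],s['opening'],env.pinch_z)
for n in ['scene','top','wrist']:
    c=cams.camera(n);cv2.imwrite(f'pics/{n}0.png',c['color'][:,:,::-1])
    print(n,c['fx'],c['fy'],c['cx'],c['cy']);print(c.get('world_to_cam',c.get('T_tool_cam')))
E
```

```text
pics
0.0 [ 0.17738898 -0.49382636  0.23084187] [[ 9.41151721e-01  3.37984317e-01 -1.98779226e-04]
 [ 3.37984337e-01 -9.41151171e-01  1.03043026e-03]
 [ 1.61187967e-04 -1.03697548e-03 -9.99999449e-01]] 1.0033876061056817 0.0187
scene 611.9468842735083 611.9468842735083 308.69386726513494 235.92186129181528
[[ 0.27777981  0.96055872 -0.01285779 -0.13171045]
 [ 0.65743945 -0.1998471  -0.7265222  -0.27498695]
 [-0.70043683  0.19335998 -0.68702269  1.87371537]
 [ 0.          0.          0.          1.        ]]
top 536.4813445853057 536.4813445853057 318.45390349303165 243.0478925507071
[[-1.86977806e-02 -9.99825021e-01 -5.66569176e-04 -5.37665831e-02]
 [-9.92841798e-01  1.86340392e-02 -1.17974306e-01  6.07001160e-01]
 [ 1.17964220e-01 -1.64334412e-03 -9.93016486e-01  1.40882168e+00]
 [ 0.00000000e+00  0.00000000e+00  0.00000000e+00  1.00000000e+00]]
wrist 403.2274869267646 403.2274869267646 315.75422859732623 238.64896547265187
[[-1.22201398e-03 -9.62057966e-01 -2.72842403e-01  6.94514563e-02]
 [ 9.99999207e-01 -1.09249236e-03 -6.26632936e-04  3.51211031e-04]
 [ 3.04778968e-04 -2.72842952e-01  9.62058538e-01 -1.42826610e-01]
 [ 0.00000000e+00  0.00000000e+00  0.00000000e+00  1.00000000e+00]]
```

View pics/scene0.png

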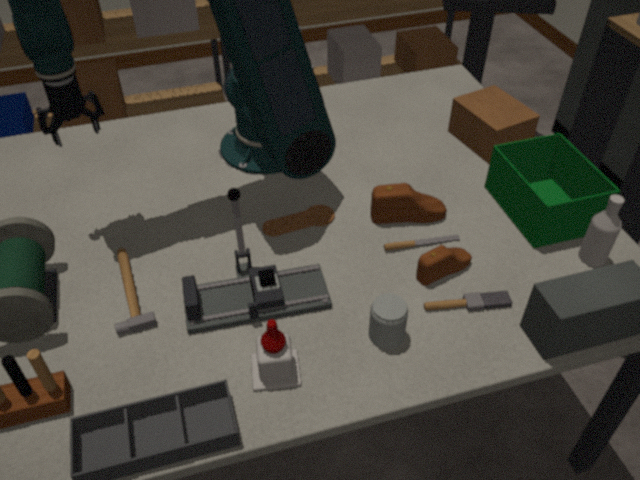

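View pics/top0.png

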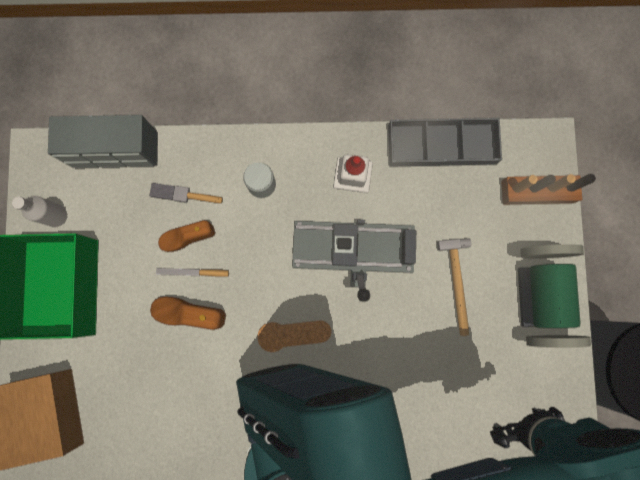

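View pics/wrist0.png

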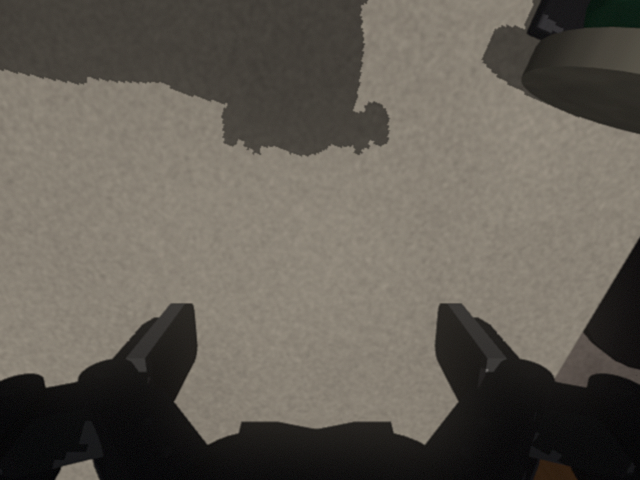

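```bash
python3 - <<'E'
import cv2
t=cv2.imread('pics/top0.png');s=cv2.imread('pics/scene0.png')
cv2.imwrite('pics/tj.png',cv2.resize(t[205:310,280:425],None,fx=5.5,fy=5.5,interpolation=3))
cv2.imwrite('pics/tl.png',cv2.resize(t[170:340,130:290],None,fx=3.5,fy=3.5,interpolation=3))
cv2.imwrite('pics/sj.png',cv2.resize(s[180:340,170:340],None,fx=3.7,fy=3.7,interpolation=3))
cv2.imwrite('pics/sl.png',cv2.resize(s[220:330,370:530],None,fx=5,fy=5,interpolation=3))
E
```

```text
(no output)
```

View pics/tj.png

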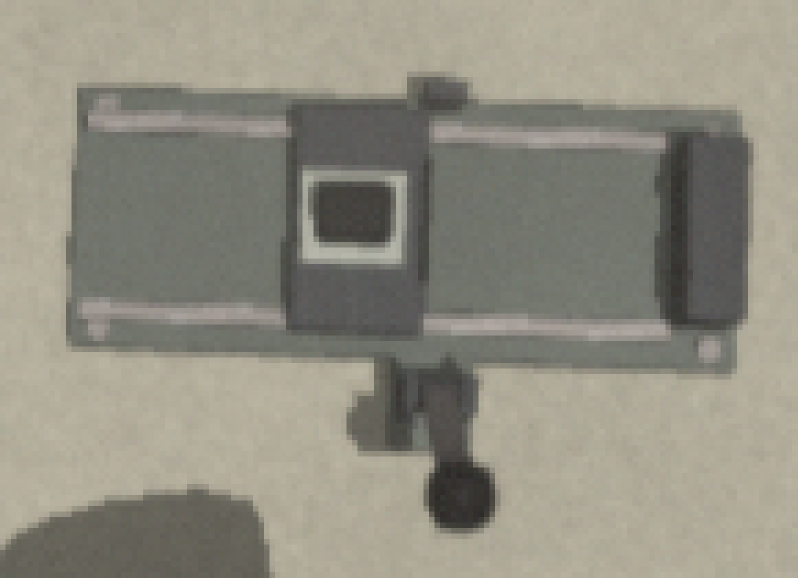

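View pics/tl.png

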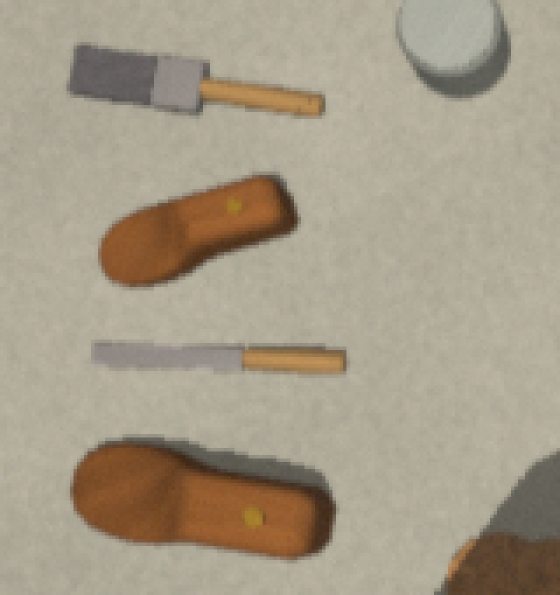

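View pics/sj.png

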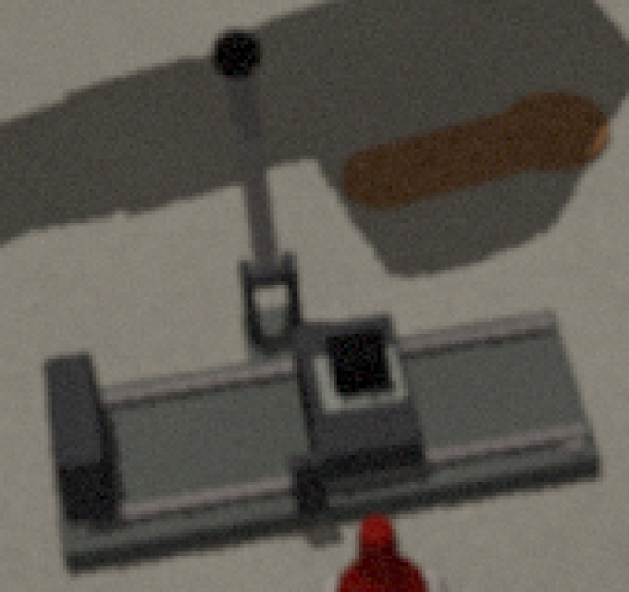

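View pics/sl.png

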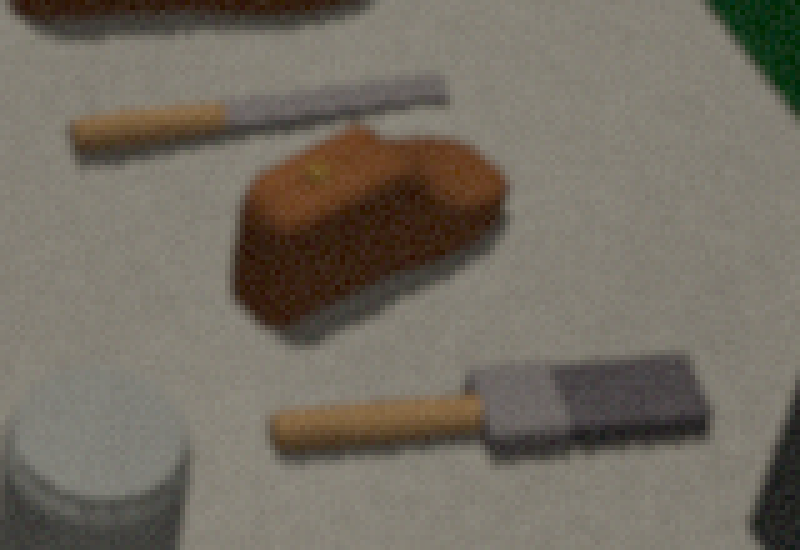

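```bash
cat > h.py <<'E'
import numpy as np
TOPC=dict(f=536.4813445853057,c=(318.45390349303165,243.0478925507071),T=np.array([[-1.86977806e-02,-9.99825021e-01,-5.66569176e-04,-5.37665831e-02],[-9.92841798e-01,1.86340392e-02,-1.17974306e-01,6.07001160e-01],[1.17964220e-01,-1.64334412e-03,-9.93016486e-01,1.40882168],[0,0,0,1]]))
SC=dict(f=611.9468842735083,c=(308.69386726513494,235.92186129181528),T=np.array([[0.27777981,0.96055872,-0.01285779,-0.13171045],[0.65743945,-0.1998471,-0.7265222,-0.27498695],[-0.70043683,0.19335998,-0.68702269,1.87371537],[0,0,0,1]]))
Ttc=np.array([[-1.22201398e-03,-9.62057966e-01,-2.72842403e-01,6.94514563e-02],[9.99999207e-01,-1.09249236e-03,-6.26632936e-04,3.51211031e-04],[3.04778968e-04,-2.72842952e-01,9.62058538e-01,-1.42826610e-01],[0,0,0,1]])
def wc(s):
    T=np.eye(4);T[:3,:3]=np.array(s['ee_rot']);T[:3,3]=s['tool_pos']
    return dict(f=403.2274869267646,c=(315.75422859732623,238.64896547265187),T=np.linalg.inv(T@Ttc))
def proj(C,P):
    p=np.atleast_2d(P)@C['T'][:3,:3].T+C['T'][:3,3]
    return p[:,:2]/p[:,2:]*C['f']+np.array(C['c'])
def unproj(C,uv,z):
    d=np.array([(uv[0]-C['c'][0])/C['f'],(uv[1]-C['c'][1])/C['f'],1])
    R=C['T'][:3,:3];o=-R.T@C['T'][:3,3];d=R.T@d
    return o+d*(z-o[2])/d[2]
E
cat > fit.py <<'E'
from h import *
from scipy.optimize import least_squares
tj=lambda u,v:(u/5.5+280,v/5.5+205)
sj=lambda u,v:(u/3.7+170,v/3.7+180)
obs=[(TOPC,tj(78,88),(.065,.17,.02)),(TOPC,tj(68,347),(-.065,.17,.02)),(TOPC,tj(737,112),(.065,-.16,.02)),(TOPC,tj(735,372),(-.065,-.16,.02)),
(SC,sj(552,312),(-.065,.17,.02)),(SC,sj(597,458),(.065,.17,.02)),(SC,sj(70,555),(.065,-.16,.02))]
def J(p,P):
    c,s=np.cos(p[2]),np.sin(p[2]);P=np.atleast_2d(P)
    return np.c_[p[0]+c*P[:,0]-s*P[:,1],p[1]+s*P[:,0]+c*P[:,1],P[:,2]]
def res(p): return np.concatenate([proj(C,J(p,P))[0]-uv for C,uv,P in obs])
if __name__=='__main__':
    r=least_squares(res,[.4,-.1,0]);p=r.x;print(p);print(r.fun.reshape(-1,2).round(1))
    a=unproj(TOPC,tj(352,213),.086);print('rel',a)
    c,s=np.cos(p[2]),np.sin(p[2]);R=np.array([[c,-s],[s,c]])
    print('rel in jig',R.T@(a[:2]-p[:2]))
    kn=J(p,(-.085-.15*np.sin(.35),-.01,.072+.15*np.cos(.35)));print(kn,proj(TOPC,kn),tj(460,495),proj(SC,kn),sj(236,53))
    tl=lambda u,v:(u/3.5+130,v/3.5+170)
    for nm,uv,z in [('spot',(233,205),.078),('heeltop1',(270,178),.078),('toe',(100,250),.01),('heeltop2',(290,222),.078)]:print(nm,unproj(TOPC,tl(*uv),z))
E
python3 fit.py
```

```text
[ 0.59710809 -0.16551545 -0.05719014]
[[-0.1 -0.7]
 [-0.4 -0.4]
 [ 0.6 -0.5]
 [ 0.2 -0.3]
 [ 0.3 -1.5]
 [ 1.6 -0.9]
 [-2.1 -0.2]]
rel [ 0.59691467 -0.13138109  0.086     ]
rel in jig [-0.00214419  0.03406749]
[[ 0.46032489 -0.16770063  0.21290591]] [[363.5229218  295.20953602]] (363.6363636363636, 295.0) [[233.94297829 194.22854026]] (233.78378378378378, 194.32432432432432)
spot [0.645115   0.25383716 0.078     ]
heeltop1 [0.66507529 0.22623099 0.078     ]
toe [0.62166835 0.37324012 0.01      ]
heeltop2 [0.63145362 0.21106859 0.078     ]
```

```bash
cat > plan.py <<'E'
from plant import env
from h import *
from scipy.spatial.transform import Rotation as Ro
def plan(pos,yaw_deg,n,tool_is_grasp=False):
    s=env.read_state();p=np.array(s['tool_pos']);R=np.array(s['ee_rot'])
    y=np.radians(yaw_deg);c,sn=np.cos(y),np.sin(y)
    Rt=np.array([[c,sn,0],[sn,-c,0],[0,0,-1.]])
    rv=Ro.from_matrix(R.T@Rt).as_rotvec()
    print('t',s['time'],'p',p.round(4),'yaw',np.degrees(np.arctan2(R[1,0],R[0,0])).round(2),'F',np.round(s['contact_force'],1),'op',round(s['opening'],3),'q',np.round(s['q'],2))
    st=(np.array(pos)-p)/n
    for k in range(n):
        Rk=R@Ro.from_rotvec(rv*k/n).as_matrix()
        print((list((Rk.T@st/.05).round(2))+list((np.degrees(rv)/n/6).round(2))),end=',\n')
E
python3 -c "
from plan import *
plan([.60,-.135,.30],86.7,13)"
```

```text
t 0.15 p [ 0.1774 -0.4939  0.2309] yaw 19.75 F [ 1.2  0.3 -0.2] op 0.998 q [-1.38  0.26 -0.05  1.26  0.    1.42]
[np.float64(0.8), np.float64(-0.3), np.float64(-0.11), np.float64(-0.0), np.float64(-0.0), np.float64(-0.86)],
[np.float64(0.82), np.float64(-0.23), np.float64(-0.11), np.float64(-0.0), np.float64(-0.0), np.float64(-0.86)],
[np.float64(0.84), np.float64(-0.15), np.float64(-0.11), np.float64(-0.0), np.float64(-0.0), np.float64(-0.86)],
[np.float64(0.85), np.float64(-0.08), np.float64(-0.11), np.float64(-0.0), np.float64(-0.0), np.float64(-0.86)],
[np.float64(0.85), np.float64(0.0), np.float64(-0.11), np.float64(-0.0), np.float64(-0.0), np.float64(-0.86)],
[np.float64(0.85), np.float64(0.08), np.float64(-0.11), np.float64(-0.0), np.float64(-0.0), np.float64(-0.86)],
[np.float64(0.84), np.float64(0.15), np.float64(-0.11), np.float64(-0.0), np.float64(-0.0), np.float64(-0.86)],
[np.float64(0.82), np.float64(0.23), np.float64(-0.11), np.float64(-0.0), np.float64(-0.0), np.float64(-0.86)],
[np.float64(0.8), np.float64(0.3), np.float64(-0.11), np.float64(-0.0), np.float64(-0.0), np.float64(-0.86)],
[np.float64(0.77), np.float64(0.37), np.float64(-0.11), np.float64(-0.0), np.float64(-0.0), np.float64(-0.86)],
[np.float64(0.73), np.float64(0.44), np.float64(-0.11), np.float64(-0.0), np.float64(-0.0), np.float64(-0.86)],
[np.float64(0.69), np.float64(0.5), np.float64(-0.11), np.float64(-0.0), np.float64(-0.0), np.float64(-0.86)],
[np.float64(0.64), np.float64(0.56), np.float64(-0.11), np.float64(-0.0), np.float64(-0.0), np.float64(-0.86)],
```

Call:
send_rows:
  targets:
    - [0.8,-0.3,-0.4,0,0,-0.86]
    - [0.8,-0.2,-0.4,0,0,-0.86]
    - [0.8,-0.15,-0.4,0,0,-0.86]
    - [0.85,-0.1,-0.3,0,0,-0.86]
    - [0.85,0,-0.2,0,0,-0.86]
    - [0.85,0.1,0,0,0,-0.86]
    - [0.85,0.15,0,0,0,-0.86]
    - [0.8,0.2,0,0,0,-0.86]
  fingers: 1
  grip_force: 60

```text
time: 0.95
tool_pos: [0.4377, -0.2675, 0.3182]
ee_rot: [[0.468, 0.884, -0.0], [0.884, -0.468, 0.004], [0.003, -0.002, -1.0]]
contact_force: [0.4, -1.9, -0.0]
opening: 0.995
```

```bash
sed -i 's/print((list(.*/print([float(v) for v in list((Rk.T@st\/.05).round(2))+list((np.degrees(rv)\/n\/6).round(2))],end=",")/' plan.py; python3 -c "
from plan import *
plan([.60,-.135,.30],86.7,9)"
```

```text
t 0.95 p [ 0.4377 -0.2675  0.3182] yaw 62.08 F [ 0.4 -1.9 -0. ] op 0.995 q [-0.71  0.23  0.15  1.48  0.    1.35]
[0.43, 0.18, 0.04, -0.0, -0.0, -0.46],[0.42, 0.2, 0.04, -0.0, -0.0, -0.46],[0.41, 0.22, 0.04, -0.0, -0.0, -0.46],[0.4, 0.24, 0.04, -0.0, -0.0, -0.46],[0.39, 0.26, 0.04, -0.0, -0.0, -0.46],[0.37, 0.28, 0.04, -0.0, -0.0, -0.46],[0.36, 0.29, 0.04, -0.0, -0.0, -0.46],[0.35, 0.31, 0.04, -0.0, -0.0, -0.46],[0.33, 0.33, 0.04, -0.0, -0.0, -0.46],
```

Call:
send_rows:
  targets:
    - [0.43,0.18,0,0,0,-0.46]
    - [0.43,0.2,0,0,0,-0.46]
    - [0.42,0.22,0,0,0,-0.46]
    - [0.42,0.25,0,0,0,-0.46]
    - [0.4,0.26,0.05,0,0,-0.46]
    - [0.4,0.3,0.1,0,0,-0.46]
    - [0.38,0.3,0.1,0,0,-0.46]
    - [0.36,0.32,0.1,0,0,-0.46]
    - [0.35,0.35,0.1,0,0,-0.46]
    - [0,0,0,0,0,0]

```text
time: 1.95
tool_pos: [0.6118, -0.1151, 0.2925]
ee_rot: [[0.025, 1.0, -0.004], [1.0, -0.025, 0.006], [0.006, -0.004, -1.0]]
contact_force: [-0.2, 0.4, 0.2]
opening: 1.001
```

```bash
cat > shot.py <<'E'
import sys,cv2
from plant import env,cams
from h import *
def shot(name,out):
    s=env.read_state();c=cams.camera(name);cv2.imwrite('pics/'+out,c['color'][:,:,::-1]);return s,c
if __name__=='__main__':
    s,c=shot(sys.argv[1],sys.argv[2]);import json
    json.dump(dict(tool_pos=list(map(float,s['tool_pos'])),ee_rot=np.array(s['ee_rot']).tolist()),open('pics/'+sys.argv[2]+'.json','w'))
    print(s['time'],s['tool_pos'])
E
python3 shot.py wrist w1.png; python3 -c "
from plan import *
plan([.597,-.131,.15],86.7,5)"
```

```text
1.95 [ 0.61184699 -0.11509892  0.29248398]
t 2.0 p [ 0.6111 -0.1159  0.293 ] yaw 88.43 F [-0.7 -0.1 -0. ] op 0.997 q [-0.32  0.44  0.39  1.53  0.    1.28]
[-0.06, -0.05, 0.57, -0.01, -0.01, 0.06],[-0.06, -0.05, 0.57, -0.01, -0.01, 0.06],[-0.06, -0.05, 0.57, -0.01, -0.01, 0.06],[-0.06, -0.05, 0.57, -0.01, -0.01, 0.06],[-0.06, -0.05, 0.57, -0.01, -0.01, 0.06],
```

View pics/w1.png

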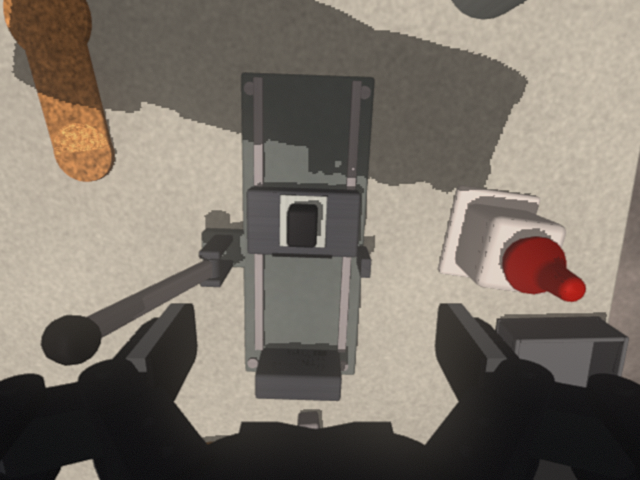

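```bash
python3 - <<'E'
import cv2
t=cv2.imread('pics/w1.png')
cv2.imwrite('pics/w1a.png',cv2.resize(t[175:275,235:375],None,fx=5.5,fy=5.5,interpolation=3))
E
```

```text
(no output)
```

View pics/w1a.png

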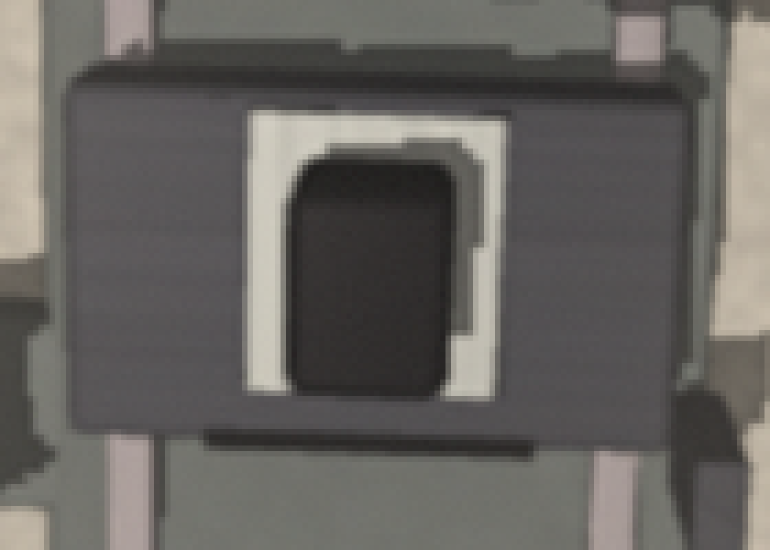

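```bash
python3 - <<'E'
import json
from h import *
import fit
from scipy.optimize import least_squares
W=wc(json.load(open('pics/w1.png.json')))
g=lambda u,v:(u/5.5+235,v/5.5+175)
print(unproj(W,g(369,299),.086))
q=[unproj(W,g(*a),.054) for a in [(68,90),(690,100),(668,447),(70,432)]]
print(np.round(q,4),np.mean(q,0))
fit.obs+=[(W,(243,73),(-.065,.17,.02)),(W,(374,78),(.065,.17,.02))]
r=least_squares(fit.res,[.6,-.16,0]);p=r.x;print(p,r.fun.reshape(-1,2).round(1)[-2:])
# slider corners, v free
ws=[(-.055,.065),(.055,.065),(.055,0),(-.055,0)]
print(fit.J(p,(0,.034,.086)))
E
```

```text
[ 0.59837195 -0.1345381   0.086     ]
[[ 0.5461 -0.104   0.054 ]
 [ 0.6537 -0.1085  0.054 ]
 [ 0.6499 -0.1715  0.054 ]
 [ 0.542  -0.166   0.054 ]] [ 0.5979457  -0.13749808  0.054     ]
[ 0.5970925  -0.16761714 -0.05838783] [[-2.1 -0.7]
 [ 2.1 -1.2]]
[[ 0.59907656 -0.13367508  0.086     ]]
```

Call:
send_rows:
  targets:
    - [-0.06,-0.04,0.6,0,0,0.06]
    - [-0.06,-0.04,0.6,0,0,0.06]
    - [-0.06,-0.04,0.6,0,0,0.06]
    - [-0.06,-0.04,0.6,0,0,0.06]
    - [-0.06,-0.04,0.6,0,0,0.06]
    - [0,0,0.4,0,0,0]
    - [0,0,0.2,0,0,0]
    - [0,0,0,0,0,0]
  fingers: 0.7

```text
time: 2.8
tool_pos: [0.5961, -0.1343, 0.1091]
ee_rot: [[0.069, 0.998, -0.001], [0.998, -0.069, 0.003], [0.003, -0.002, -1.0]]
contact_force: [0.3, -1.0, 0.1]
opening: 0.7
```

```bash
python3 shot.py wrist w2.png; python3 -c "
from plan import *
plan([.5985,-.134,.064],86.7,4)
W=wc(env.read_state());print(proj(W,[[.5985,-.134,.086]]))"
```

```text
2.8 [ 0.59607267 -0.13431591  0.10905106]
t 2.85 p [ 0.5965 -0.1344  0.1099] yaw 86.04 F [-0.4 -0.3  0.3] op 0.7 q [-0.36  0.47 -0.06  1.04  0.    1.28]
[0.0, 0.01, 0.23, -0.0, -0.01, -0.03],[0.0, 0.01, 0.23, -0.0, -0.01, -0.03],[0.0, 0.01, 0.23, -0.0, -0.01, -0.03],[0.0, 0.01, 0.23, -0.0, -0.01, -0.03],[[319.7581372  285.55389453]]
```

View pics/w2.png

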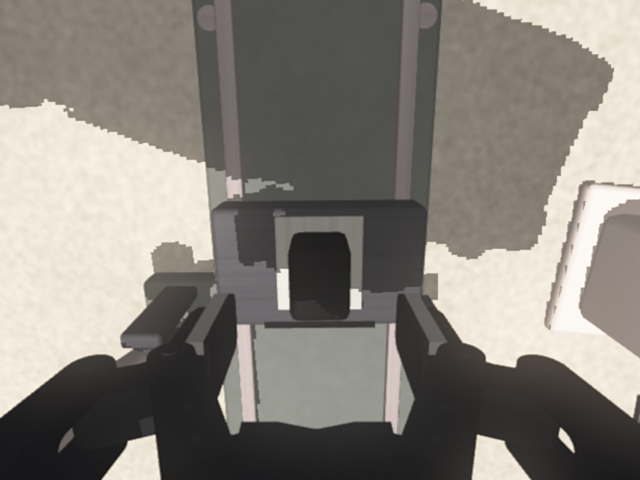

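Call:
send_rows:
  targets:
    - [0,0.01,0.3,0,0,-0.03]
    - [0,0.01,0.3,0,0,-0.03]
    - [0,0.01,0.22,0,0,-0.03]
    - [0,0,0.08,0,0,0]
    - [0,0,0,0,0,0]

```text
time: 3.35
tool_pos: [0.6012, -0.1361, 0.0695]
ee_rot: [[0.06, 0.998, 0.008], [0.998, -0.06, -0.0], [0.0, 0.008, -1.0]]
contact_force: [-0.1, 0.3, 0.4]
opening: 0.702
```

```bash
python3 -c "
from plan import *
plan([.5985,-.134,.064],86.7,1)"
```

```text
t 3.35 p [ 0.6012 -0.1361  0.0695] yaw 86.54 F [-0.1  0.3  0.4] op 0.702 q [-0.36  0.5  -0.13  0.94  0.    1.28]
[0.04, -0.06, 0.11, 0.07, -0.0, -0.03],
```

Call:
send_rows:
  targets:
    - [0.03,-0.04,0.1,0.05,0,0]
    - [0,0,0,0,0,0]
    - [0,0,0,0,0,0]

```text
time: 3.65
tool_pos: [0.5999, -0.1346, 0.0657]
ee_rot: [[0.06, 0.998, 0.004], [0.998, -0.06, -0.001], [-0.001, 0.004, -1.0]]
contact_force: [0.1, 0.1, 0.2]
opening: 0.703
```

Call:
send_rows:
  targets:
    - [0,0,0,0,0,0]
    - [0,0,0,0,0,0]
    - [0,0,0,0,0,0]
    - [0,0,0,0,0,0]
  fingers: 0
  grip_force: 40

```text
time: 4.05
tool_pos: [0.5979, -0.1343, 0.0664]
ee_rot: [[0.06, 0.998, 0.001], [0.998, -0.06, -0.001], [-0.001, 0.001, -1.0]]
contact_force: [1.3, 1.1, 6.2]
opening: 0.318
```

Call:
send_rows:
  targets:
    - [0,0,0.06,0,0,0]
    - [0,0,0.06,0,0,0]
    - [0,0,0.06,0,0,0]
    - [0,0,0,0,0,0]
  grip_force: 60

```text
time: 4.45
tool_pos: [0.5979, -0.1344, 0.0602]
ee_rot: [[0.06, 0.998, 0.003], [0.998, -0.06, -0.002], [-0.001, 0.003, -1.0]]
contact_force: [-3.8, 1.0, 10.3]
opening: 0.317
```

```bash
python3 shot.py wrist w3.png; python3 -c "
from plan import *
plan([.5985,-.134,.064],86.7,1)"
```

```text
4.45 [ 0.59794314 -0.13437031  0.06019261]
t 4.5 p [ 0.598  -0.1344  0.0605] yaw 86.54 F [-4.4  1.2 10.1] op 0.311 q [-0.35  0.5  -0.15  0.92 -0.    1.28]
[0.01, 0.01, -0.07, 0.03, 0.01, -0.03],
```

View pics/w3.png

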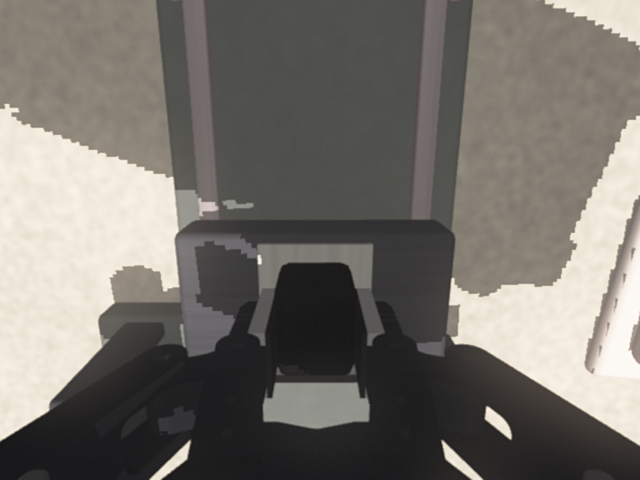

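Call:
send_rows:
  targets:
    - [0,0,0.04,0,0,0]
    - [0,0,0.02,0,0,0]
    - [0.2,0,0,0,0,0]
    - [0.2,0,0,0,0,0]
    - [0.2,0,0,0,0,0]

```text
time: 5.0
tool_pos: [0.5996, -0.1058, 0.0614]
ee_rot: [[0.062, 0.998, 0.006], [0.998, -0.062, -0.005], [-0.005, 0.006, -1.0]]
contact_force: [-4.1, -2.0, 9.3]
opening: 0.311
```

```bash
python3 -c "
from plan import *
plan([.603,-.062,.058],86.6,4)"
```

```text
t 5.0 p [ 0.5996 -0.1058  0.0614] yaw 86.42 F [-4.1 -2.   9.3] op 0.311 q [-0.31  0.5  -0.16  0.91 -0.    1.33]
[0.22, 0.0, 0.02, 0.01, 0.01, -0.01],[0.22, 0.0, 0.02, 0.01, 0.01, -0.01],[0.22, 0.0, 0.02, 0.01, 0.01, -0.01],[0.22, 0.0, 0.02, 0.01, 0.01, -0.01],
```

Call:
send_rows:
  targets:
    - [0,0,0.06,0,0,0]
    - [0.2,0,0.05,0,0,0]
    - [0.2,0,0.03,0,0,0]
    - [0.2,0,0.03,0,0,0]
    - [0.2,0,0.02,0,0,0]
    - [0.2,0,0.02,0,0,0]

```text
time: 5.6
tool_pos: [0.6026, -0.0558, 0.0559]
ee_rot: [[0.063, 0.998, 0.009], [0.998, -0.063, -0.01], [-0.01, 0.01, -1.0]]
contact_force: [-7.0, -1.3, 17.1]
opening: 0.313
```

```bash
python3 -c "
from plan import *
plan([.603,-.062,.058],86.6,1)"
```

```text
t 5.6 p [ 0.6026 -0.0558  0.0559] yaw 86.37 F [-7.  -1.3 17.1] op 0.313 q [-0.22  0.49 -0.18  0.89 -0.01  1.41]
[-0.12, 0.02, -0.04, 0.09, 0.09, -0.04],
```

Call:
send_rows:
  targets:
    - [0,0,-0.08,0,0,0]
    - [0,0,-0.08,0,0,0]
    - [0,0,-0.06,0,0,0]
    - [0,0,0,0,0,0]

```text
time: 6.0
tool_pos: [0.6023, -0.0543, 0.0676]
ee_rot: [[0.062, 0.998, 0.009], [0.998, -0.061, -0.01], [-0.01, 0.01, -1.0]]
contact_force: [5.5, -1.3, -7.0]
opening: 0.315
```

Call:
send_rows:
  targets:
    - [0,0,0,0,0,0]
    - [0,0,0,0,0,0]
    - [0,0,-0.3,0,0,0]
    - [0,0,-0.8,0,0,0]
    - [0,0,-1,0,0,0]
    - [0,0,-1,0,0,0]
    - [0,0,-1,0,0,0]
  fingers: 0.9

```text
time: 6.7
tool_pos: [0.5972, -0.0518, 0.2718]
ee_rot: [[0.062, 0.998, -0.002], [0.998, -0.062, -0.007], [-0.008, -0.002, -1.0]]
contact_force: [1.4, -0.1, -0.3]
opening: 0.899
```

```bash
python3 shot.py top t2.png; python3 -c "
from plan import *
plan([.60,.20,.29],100,8)
import cv2
t=cv2.imread('pics/t2.png');cv2.imwrite('pics/t2a.png',cv2.resize(t[150:310,130:430],None,fx=2.6,fy=2.6))"
```

```text
6.7 [ 0.59721179 -0.05175367  0.27182896]
t 6.75 p [ 0.5988 -0.0521  0.2798] yaw 86.44 F [-4.1  0.6  5.6] op 0.899 q [-0.22  0.39  0.27  1.44 -0.01  1.41]
[0.63, -0.04, -0.03, 0.01, 0.01, -0.28],[0.63, -0.02, -0.03, 0.01, 0.01, -0.28],[0.63, 0.0, -0.03, 0.01, 0.01, -0.28],[0.63, 0.02, -0.03, 0.01, 0.01, -0.28],[0.63, 0.04, -0.03, 0.01, 0.01, -0.28],[0.63, 0.06, -0.03, 0.01, 0.01, -0.28],[0.63, 0.08, -0.03, 0.01, 0.01, -0.28],[0.62, 0.09, -0.03, 0.01, 0.01, -0.28],
```

View pics/t2a.png

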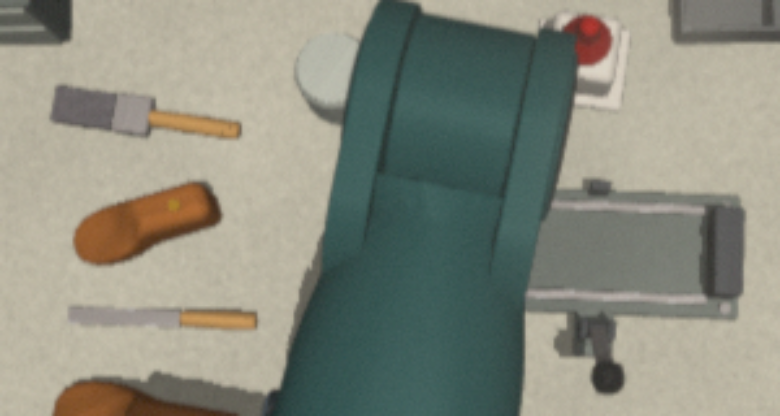

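Call:
send_rows:
  targets:
    - [0.63,0.06,0,0,0,-0.28]
    - [0.63,0.06,0,0,0,-0.28]
    - [0.63,0.08,0,0,0,-0.28]
    - [0.63,0.1,0,0,0,-0.28]
    - [0.63,0.1,0,0,0,-0.28]
    - [0.63,0.12,0,0,0,-0.28]
    - [0.63,0.14,0,0,0,-0.28]
    - [0.63,0.15,0,0,0,-0.28]
    - [0,0,0,0,0,0]

```text
time: 7.65
tool_pos: [0.6308, 0.2102, 0.2832]
ee_rot: [[-0.178, 0.984, 0.017], [0.984, 0.178, -0.01], [-0.013, 0.015, -1.0]]
contact_force: [0.6, -1.2, -0.0]
opening: 0.899
```

```bash
python3 shot.py wrist w4.png; python3 shot.py top t3.png;python3 -c "
import cv2
t=cv2.imread('pics/t3.png');cv2.imwrite('pics/t3a.png',cv2.resize(t[200:310,280:430],None,fx=5,fy=5))"
```

```text
7.65 [0.63079231 0.21024122 0.28321989]
7.7 [0.63084693 0.20867736 0.2833894 ]
```

View pics/w4.png

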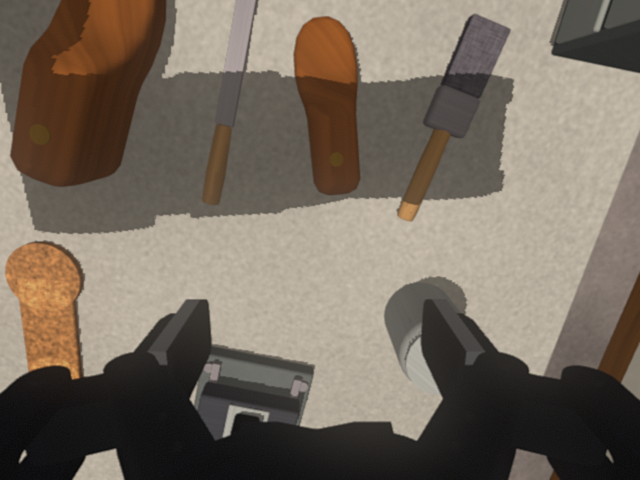

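View pics/t3a.png

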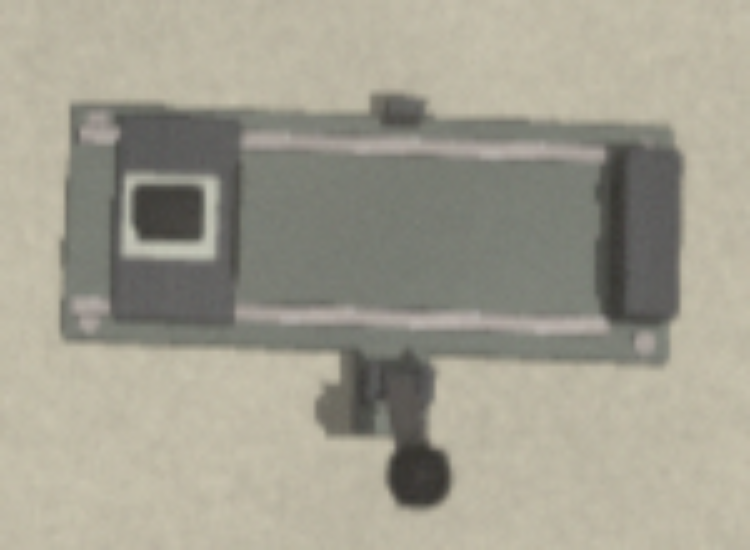

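```bash
python3 - <<'E'
import cv2
t=cv2.imread('pics/w4.png')
t=cv2.convertScaleAbs(t[0:210,270:390],alpha=1.8)
cv2.imwrite('pics/w4a.png',cv2.resize(t[90:205],None,fx=5,fy=5,interpolation=3))
E
```

```text
(no output)
```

View pics/w4a.png

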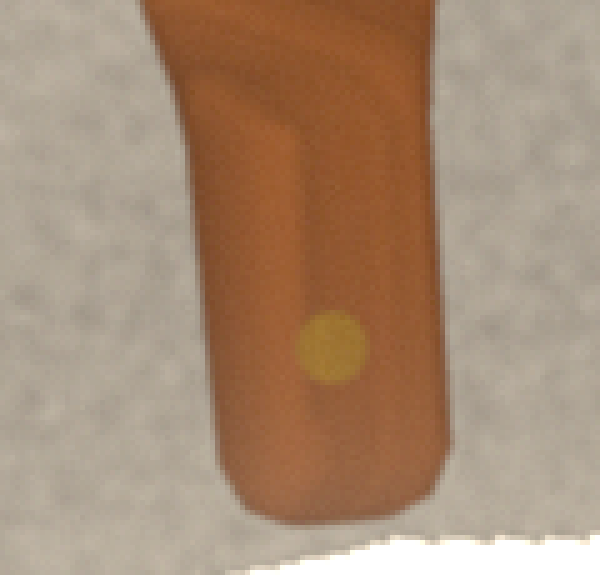

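```bash
python3 - <<'E'
import json
from h import *
W=wc(json.load(open('pics/w4.png.json')))
g=lambda u,v:(u/5+270,v/5+90)
for z in (.078,.06):
  P=[unproj(W,g(*a),z) for a in [(197,210),(219,450),(434,200),(449,430),(332,347),(330,523)]]
  print(np.round(P,4))
  for a,b in((0,1),(2,3)):
    d=P[a]-P[b];print('yaw',np.degrees(np.arctan2(d[1],d[0])))
  print('w',P[1]-P[3])
toe=unproj(W,(325,17),.008);print(toe)
tl=lambda u,v:(u/3.5+130,v/3.5+170)
for a,z in [((233,205),.078)]:print(unproj(TOPC,tl(*a),z))
sl=lambda u,v:(u/5+370,v/5+220)
print(unproj(SC,sl(317,172),.078))
E
```

```text
[[0.6181 0.2695 0.078 ]
 [0.6287 0.2308 0.078 ]
 [0.6567 0.278  0.078 ]
 [0.667  0.2411 0.078 ]
 [0.6445 0.2514 0.078 ]
 [0.65   0.2216 0.078 ]]
yaw 105.32618139128773
yaw 105.69407622549102
w [-0.0383498  -0.01028701  0.        ]
[[0.6182 0.2689 0.06  ]
 [0.6293 0.2282 0.06  ]
 [0.6588 0.2779 0.06  ]
 [0.6697 0.239  0.06  ]
 [0.646  0.2499 0.06  ]
 [0.6517 0.2186 0.06  ]]
yaw 105.32618139128775
yaw 105.69407622549085
w [-0.04033855 -0.01082047  0.        ]
[0.61492218 0.37156145 0.008     ]
[0.645115   0.25383716 0.078     ]
[0.64605773 0.25180369 0.078     ]
```

```bash
python3 -c "
from plan import *
plan([.6445,.2505,.11],105.5,6)"; python3 shot.py scene s1.png
```

```text
t 7.75 p [0.6309 0.2074 0.2835] yaw 100.05 F [-0.1 -0.3 -0.4] op 0.897 q [ 0.2   0.51  0.48  1.53 -0.01  1.6 ]
[0.14, 0.06, 0.58, 0.02, 0.02, -0.15],[0.14, 0.06, 0.58, 0.02, 0.02, -0.15],[0.14, 0.07, 0.58, 0.02, 0.02, -0.15],[0.13, 0.07, 0.58, 0.02, 0.02, -0.15],[0.13, 0.08, 0.58, 0.02, 0.02, -0.15],[0.13, 0.08, 0.58, 0.02, 0.02, -0.15],7.75 [0.63092443 0.20742006 0.28353582]
```

View pics/s1.png

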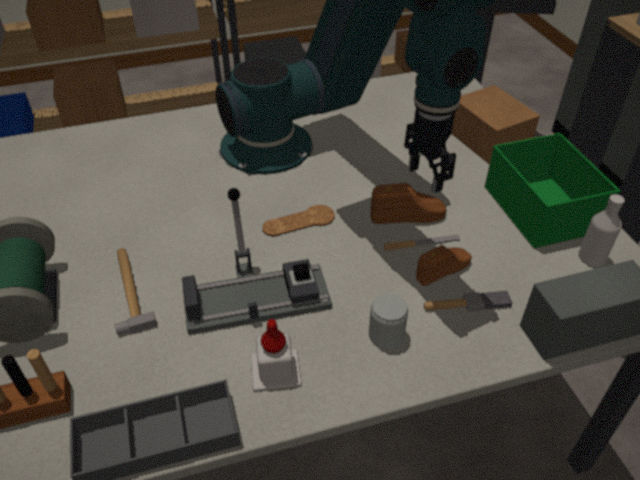

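Call:
send_rows:
  targets:
    - [0.14,0.06,0.58,0.02,0.02,-0.15]
    - [0.14,0.06,0.58,0.02,0.02,-0.15]
    - [0.14,0.07,0.58,0.02,0.02,-0.15]
    - [0.14,0.07,0.58,0.02,0.02,-0.15]
    - [0.14,0.08,0.5,0.02,0.02,-0.15]
    - [0.14,0.08,0.4,0.02,0.02,-0.15]
    - [0,0,0,0,0,0]

```text
time: 8.5
tool_pos: [0.6468, 0.2424, 0.1199]
ee_rot: [[-0.256, 0.967, 0.007], [0.967, 0.256, -0.002], [-0.004, 0.006, -1.0]]
contact_force: [-0.8, -0.5, 0.5]
opening: 0.899
```

```bash
python3 shot.py wrist w5.png;python3 -c "
from plan import *
plan([.6445,.2505,.041],105.5,4)
W=wc(env.read_state());print(proj(W,[[.6445,.2505,.078]]))"
```

```text
8.5 [0.64680733 0.24244501 0.11994474]
t 8.55 p [0.6473 0.2422 0.1217] yaw 104.82 F [-0.5 -0.6 -0.3] op 0.9 q [ 0.24  0.59  0.19  1.16 -0.    1.55]
[0.05, -0.01, 0.4, 0.02, 0.01, -0.03],[0.05, -0.01, 0.4, 0.02, 0.01, -0.03],[0.04, -0.0, 0.4, 0.02, 0.01, -0.03],[0.04, -0.0, 0.4, 0.02, 0.01, -0.03],[[313.4125191  253.75322492]]
```

View pics/w5.png

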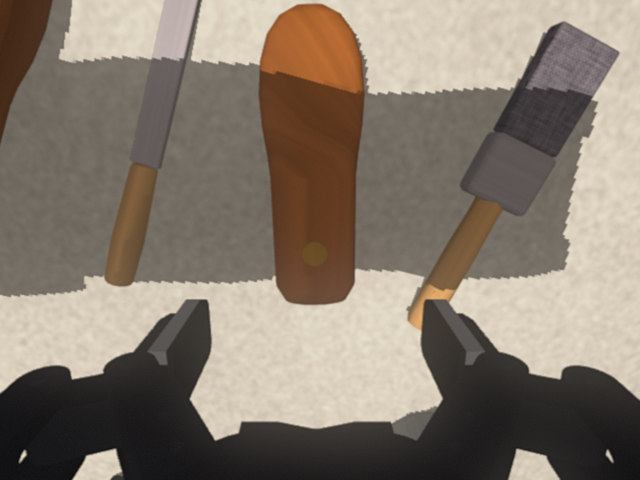

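Call:
send_rows:
  targets:
    - [0.05,0,0.45,0.02,0,-0.03]
    - [0.05,0,0.45,0.02,0,-0.03]
    - [0.05,0,0.42,0.02,0,-0.03]
    - [0.05,0,0.36,0,0,-0.03]
    - [0,0,0,0,0,0]

```text
time: 9.05
tool_pos: [0.6498, 0.2472, 0.0446]
ee_rot: [[-0.26, 0.965, 0.014], [0.966, 0.26, -0.002], [-0.005, 0.013, -1.0]]
contact_force: [0.0, -0.8, -0.1]
opening: 0.895
```

```bash
python3 -c "
from plan import *
plan([.6445,.2505,.041],105.5,1)"
```

```text
t 9.05 p [0.6498 0.2472 0.0446] yaw 105.08 F [ 0.  -0.8 -0.1] op 0.895 q [ 0.25  0.64  0.07  0.99 -0.01  1.56]
[0.09, -0.09, 0.07, 0.12, 0.05, -0.07],
```

Call:
send_rows:
  targets:
    - [0.09,-0.09,0.07,0.12,0.05,-0.07]
    - [0,0,0,0,0,0]
    - [0,0,0,0,0,0]

```text
time: 9.35
tool_pos: [0.6459, 0.2495, 0.0457]
ee_rot: [[-0.266, 0.964, 0.004], [0.964, 0.266, 0.001], [0.0, 0.004, -1.0]]
contact_force: [0.8, 0.3, -0.2]
opening: 0.903
```

```bash
python3 -c "
from plan import *
plan([.6445,.2505,.041],105.5,1)"
```

```text
t 9.35 p [0.6459 0.2495 0.0457] yaw 105.4 F [ 0.8  0.3 -0.2] op 0.903 q [0.25 0.64 0.07 1.   0.   1.55]
[0.03, -0.02, 0.09, 0.04, -0.0, -0.02],
```

Call:
send_rows:
  targets:
    - [0.03,-0.02,0.09,0.04,0,-0.02]
    - [0,0,0,0,0,0]

```text
time: 9.55
tool_pos: [0.6452, 0.2508, 0.0423]
ee_rot: [[-0.268, 0.964, 0.002], [0.964, 0.268, 0.0], [-0.0, 0.002, -1.0]]
contact_force: [-0.0, 0.0, 0.2]
opening: 0.899
```

Call:
send_rows:
  targets:
    - [0,0,0,0,0,0]
    - [0,0,0,0,0,0]
    - [0,0,0,0,0,0]
    - [0,0,0,0,0,0]
    - [0,0,0,0,0,0]
  fingers: 0
  grip_force: 40

```text
time: 10.05
tool_pos: [0.6453, 0.2509, 0.0428]
ee_rot: [[-0.268, 0.963, 0.002], [0.963, 0.268, 0.0], [-0.0, 0.002, -1.0]]
contact_force: [-0.3, -0.4, 0.5]
opening: 0.491
```

```bash
python3 shot.py wrist w6.png;python3 -c "
from plan import *
plan([.6445,.2505,.041],105.5,1)"
```

```text
10.05 [0.64527029 0.25090705 0.04280131]
t 10.1 p [0.6453 0.2509 0.0428] yaw 105.53 F [-0.  -0.1  0.6] op 0.49 q [ 0.25  0.64  0.07  1.   -0.    1.55]
[-0.0, -0.02, 0.04, 0.02, 0.0, 0.01],
```

View pics/w6.png

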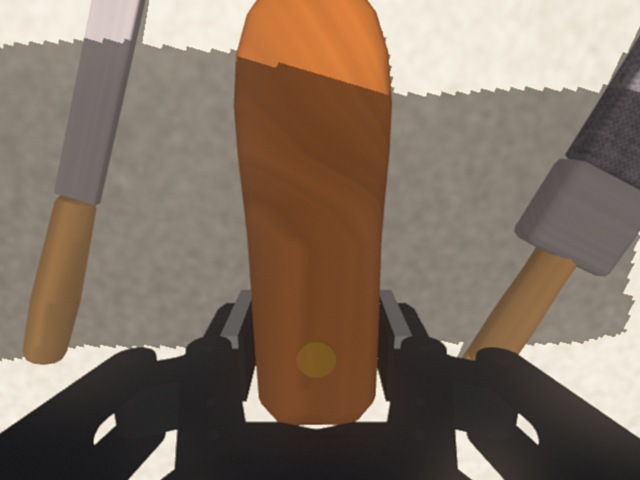

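```bash
python3 - <<'E'
import json
from h import *
W=wc(json.load(open('pics/w5.png.json')))
a=np.array([np.cos(np.radians(105.5)),np.sin(np.radians(105.5)),0]);b=np.array([a[1],-a[0],0])
for n,uv,z in [('heel',(315,304),.078),('heel',(315,304),.065),('toe',(313,3),.0),('toe',(313,3),.01),('toe',(313,3),.02),('spot',(314,254),.078)]:
    P=unproj(W,uv,z)-[.6453,.2509,0];print(n,z,(P@a).round(4),(P@b).round(4))
E
```

```text
heel 0.078 -0.0256 -0.0009
heel 0.065 -0.0317 -0.001
toe 0.0 0.1281 0.0002
toe 0.01 0.1256 0.0002
toe 0.02 0.1231 0.0002
spot 0.078 0.0007 -0.0011
```

Call:
send_rows:
  targets:
    - [0,0,-0.3,0,0,0]
    - [0,0,-0.7,0,0,0]
    - [0,0,-0.9,0,0,0]
    - [0,0,-0.9,0,0,0]
    - [0,0,-0.7,0,0,0]
    - [0,0,-0.3,0,0,0]

```text
time: 10.7
tool_pos: [0.6419, 0.2499, 0.2337]
ee_rot: [[-0.268, 0.964, -0.009], [0.964, 0.268, -0.003], [-0.001, -0.01, -1.0]]
contact_force: [0.2, 0.3, -5.1]
opening: 0.485
```

```bash
python3 -c "
from plan import *
plan([.5915,-.2565,.235],86.65,13)"
```

```text
t 10.7 p [0.6419 0.2499 0.2337] yaw 105.52 F [ 0.2  0.3 -5.1] op 0.485 q [ 0.25  0.57  0.46  1.47 -0.    1.55]
[-0.73, -0.28, 0.0, -0.01, 0.0, 0.24],[-0.74, -0.26, 0.0, -0.01, 0.0, 0.24],[-0.74, -0.25, 0.0, -0.01, 0.0, 0.24],[-0.75, -0.23, 0.0, -0.01, 0.0, 0.24],[-0.75, -0.21, 0.0, -0.01, 0.0, 0.24],[-0.76, -0.19, -0.0, -0.01, 0.0, 0.24],[-0.76, -0.17, -0.0, -0.01, 0.0, 0.24],[-0.77, -0.15, -0.0, -0.01, 0.0, 0.24],[-0.77, -0.13, -0.0, -0.01, 0.0, 0.24],[-0.77, -0.11, -0.0, -0.01, 0.0, 0.24],[-0.78, -0.09, -0.0, -0.01, 0.0, 0.24],[-0.78, -0.07, -0.0, -0.01, 0.0, 0.24],[-0.78, -0.05, -0.0, -0.01, 0.0, 0.24],
```

Call:
send_rows:
  targets:
    - [-0.5,-0.18,0,0,0,0.24]
    - [-0.74,-0.25,0,0,0,0.24]
    - [-0.74,-0.25,0,0,0,0.24]
    - [-0.75,-0.23,0,0,0,0.24]
    - [-0.75,-0.2,0,0,0,0.24]
    - [-0.76,-0.2,0,0,0,0.24]
    - [-0.76,-0.17,0,0,0,0.24]
    - [-0.77,-0.15,0,0,0,0.24]
    - [-0.77,-0.13,0,0,0,0.24]
    - [-0.77,-0.1,0,0,0,0.24]
    - [-0.6,-0.08,0,0,0,0.24]
    - [0,0,0,0,0,0]

```text
time: 11.9
tool_pos: [0.5981, -0.171, 0.2326]
ee_rot: [[0.015, 1.0, -0.013], [1.0, -0.015, -0.003], [-0.003, -0.013, -1.0]]
contact_force: [-0.0, 0.7, -3.8]
opening: 0.489
```

```bash
python3 -c "
from plan import *
plan([.5915,-.2565,.235],86.65,4)"; python3 shot.py scene s2.png; python3 shot.py wrist w7.png
```

```text
t 11.9 p [ 0.5981 -0.171   0.2326] yaw 89.17 F [-0.   0.7 -3.8] op 0.489 q [-0.41  0.44  0.23  1.37 -0.01  1.18]
[-0.43, -0.03, -0.01, -0.03, 0.01, 0.1],[-0.43, -0.02, -0.01, -0.03, 0.01, 0.1],[-0.43, -0.02, -0.01, -0.03, 0.01, 0.1],[-0.43, -0.01, -0.01, -0.03, 0.01, 0.1],11.9 [ 0.59808946 -0.17098401  0.23264194]
11.95 [ 0.59821196 -0.16950207  0.23262681]
```

View pics/s2.png

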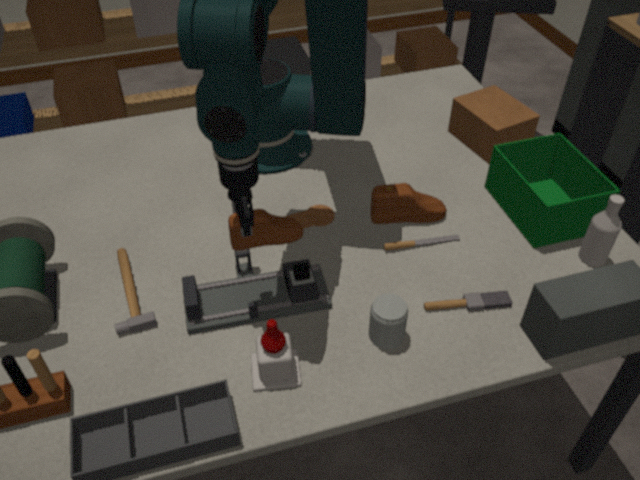

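View pics/w7.png

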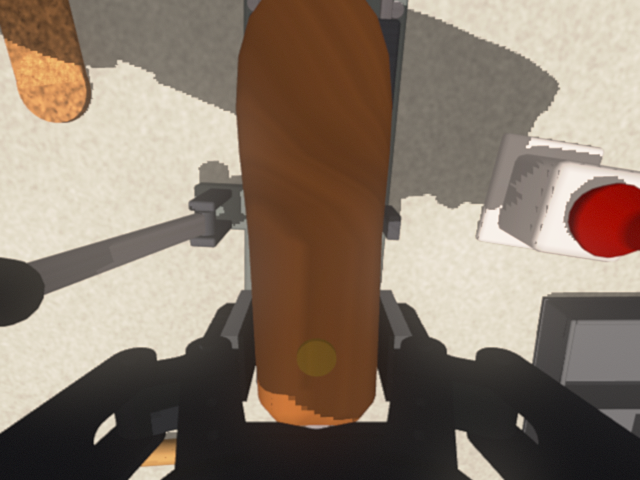

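```bash
python3 - <<'E'
from h import *
for z in (.2326,.35,.4,.42,.45,.5,.6):print(z,proj(SC,[[.598,-.171,z]]))
E
python3 -c "
from plan import *
plan([.5915,-.2565,.20],86.65,5)"
```

```text
0.2326 [[244.27669265 227.84652612]]
0.35 [[239.09660785 183.11180163]]
0.4 [[236.66922655 162.14916537]]
0.42 [[235.65706948 153.40827224]]
0.45 [[234.09196012 139.89213522]]
0.5 [[231.35048371 116.21700312]]
0.6 [[225.30785339  64.03341681]]
t 12.0 p [ 0.5984 -0.1681  0.2328] yaw 89.34 F [ 0.   0.5 -3.6] op 0.489 q [-0.4   0.44  0.23  1.37 -0.01  1.18]
[-0.35, -0.02, 0.13, -0.02, 0.0, 0.09],[-0.35, -0.02, 0.13, -0.02, 0.0, 0.09],[-0.35, -0.02, 0.13, -0.02, 0.0, 0.09],[-0.35, -0.01, 0.13, -0.02, 0.0, 0.09],[-0.35, -0.01, 0.13, -0.02, 0.0, 0.09],
```

Call:
send_rows:
  targets:
    - [-0.36,-0.02,0.15,-0.02,0,0.09]
    - [-0.36,-0.02,0.15,-0.02,0,0.09]
    - [-0.36,-0.02,0.15,-0.02,0,0.09]
    - [-0.36,-0.01,0.15,-0.02,0,0.09]
    - [-0.36,-0.01,0.15,-0.02,0,0.09]
    - [0,0,0,0,0,0]

```text
time: 12.6
tool_pos: [0.5911, -0.2622, 0.1914]
ee_rot: [[0.058, 0.998, -0.003], [0.998, -0.058, -0.001], [-0.002, -0.003, -1.0]]
contact_force: [-0.6, -0.6, -3.6]
opening: 0.488
```

```bash
python3 -c "
from plan import *
plan([.5915,-.2565,.10],86.65,5)"
```

```text
t 12.6 p [ 0.5911 -0.2622  0.1914] yaw 86.66 F [-0.6 -0.6 -3.6] op 0.488 q [-0.54  0.49  0.2   1.28 -0.    1.09]
[0.02, 0.0, 0.37, -0.01, 0.0, 0.0],[0.02, 0.0, 0.37, -0.01, 0.0, 0.0],[0.02, 0.0, 0.37, -0.01, 0.0, 0.0],[0.02, 0.0, 0.37, -0.01, 0.0, 0.0],[0.02, 0.0, 0.37, -0.01, 0.0, 0.0],
```

Call:
send_rows:
  targets:
    - [0.12,0,0.1,0,0,0]
    - [0,0,0.4,0,0,0]
    - [0,0,0.4,0,0,0]
    - [0,0,0.1,0,0,0]
    - [0,0,0,0,0,0]

```text
time: 13.1
tool_pos: [0.5915, -0.2553, 0.1393]
ee_rot: [[0.059, 0.998, -0.002], [0.998, -0.059, -0.001], [-0.001, -0.002, -1.0]]
contact_force: [-0.5, -0.1, -3.4]
opening: 0.487
```

```bash
python3 -c "
from plan import *
plan([.5915,-.2565,.075],86.65,3)"; python3 shot.py wrist w8.png; python3 shot.py scene s3.png; python3 -c "
import cv2
t=cv2.imread('pics/s3.png');t=cv2.convertScaleAbs(t,alpha=1.5);cv2.imwrite('pics/s3a.png',cv2.resize(t[180:340,170:340],None,fx=3.7,fy=3.7,interpolation=3))"
```

```text
t 13.1 p [ 0.5915 -0.2553  0.1393] yaw 86.63 F [-0.5 -0.1 -3.4] op 0.487 q [-0.53  0.51  0.09  1.15 -0.    1.1 ]
[-0.01, 0.0, 0.43, -0.01, 0.0, -0.0],[-0.01, 0.0, 0.43, -0.01, 0.0, -0.0],[-0.01, 0.0, 0.43, -0.01, 0.0, -0.0],13.1 [ 0.59145835 -0.25525226  0.13933335]
13.15 [ 0.59155274 -0.25536167  0.13971527]
```

View pics/w8.png

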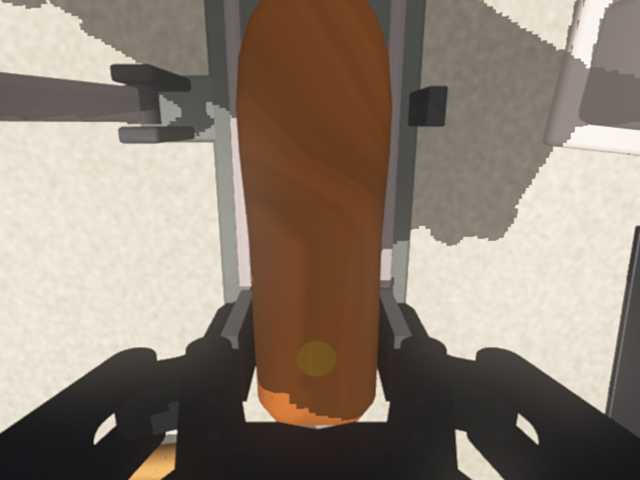

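View pics/s3a.png

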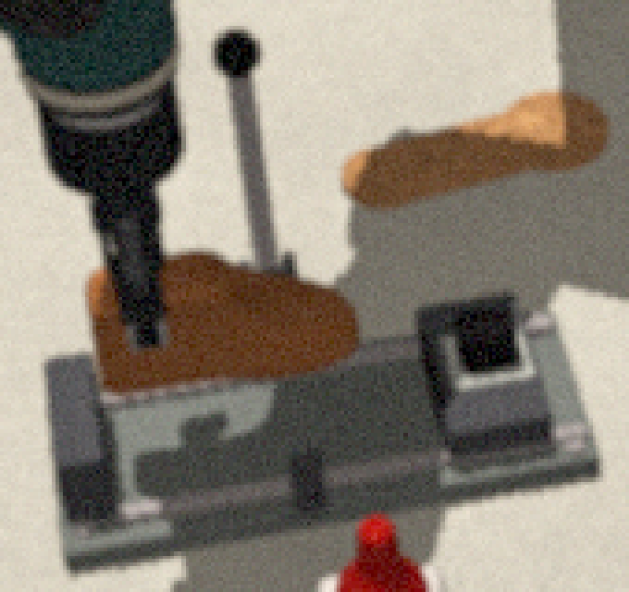

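Call:
send_rows:
  targets:
    - [0,0,0.4,0,0,0]
    - [0,0,0.4,0,0,0]
    - [0,0,0.35,0,0,0]
    - [0,0,0.15,0,0,0]
    - [0,0,0,0,0,0]

```text
time: 13.7
tool_pos: [0.595, -0.2567, 0.0789]
ee_rot: [[0.058, 0.998, 0.007], [0.998, -0.058, -0.006], [-0.005, 0.007, -1.0]]
contact_force: [0.7, -0.6, -2.7]
opening: 0.488
```

```bash
python3 -c "
from plan import *
plan([.5915,-.2560,.0635],86.65,1)"
```

```text
t 13.7 p [ 0.595  -0.2567  0.0789] yaw 86.67 F [ 0.7 -0.6 -2.7] op 0.488 q [-0.53  0.54 -0.02  1.   -0.    1.1 ]
[0.01, -0.07, 0.31, 0.07, 0.05, 0.0],
```

Call:
send_rows:
  targets:
    - [0.01,-0.06,0.15,0.05,0.05,0]
    - [0,-0.01,0.1,0.02,0,0]
    - [0,0,0,0,0,0]

```text
time: 14.0
tool_pos: [0.5924, -0.2566, 0.0679]
ee_rot: [[0.058, 0.998, 0.002], [0.998, -0.058, -0.001], [-0.001, 0.002, -1.0]]
contact_force: [0.3, 0.2, -3.9]
opening: 0.487
```

```bash
python3 -c "
from plan import *
plan([.5915,-.2560,.0635],86.65,1)"
```

```text
t 14.0 p [ 0.5924 -0.2566  0.0679] yaw 86.68 F [ 0.3  0.2 -3.9] op 0.487 q [-0.53  0.55 -0.04  0.98 -0.    1.09]
[0.01, -0.02, 0.09, 0.02, 0.01, 0.0],
```

Call:
send_rows:
  targets:
    - [0,-0.01,0.06,0.01,0,0]
    - [0,0,0.03,0,0,0]
    - [0,0,0,0,0,0]

```text
time: 14.3
tool_pos: [0.5923, -0.2569, 0.0641]
ee_rot: [[0.058, 0.998, 0.002], [0.998, -0.058, -0.002], [-0.002, 0.002, -1.0]]
contact_force: [-1.1, 0.1, -2.6]
opening: 0.488
```

Call:
send_rows:
  targets:
    - [0,0,0.03,0,0,0]
    - [0,0,0,0,0,0]

```text
time: 14.5
tool_pos: [0.5924, -0.2571, 0.063]
ee_rot: [[0.058, 0.998, 0.002], [0.998, -0.058, -0.002], [-0.002, 0.003, -1.0]]
contact_force: [-0.8, 1.3, -1.0]
opening: 0.49
```

Call:
send_rows:
  targets:
    - [0,0,0,0,0,0]
    - [0,0,0,0,0,0]
    - [0,0,0,0,0,0]
    - [0,0,-0.4,0,0,0]
    - [0,0,-0.8,0,0,0]
    - [0,0,-1,0,0,0]
    - [0,0,-1,0,0,0]
    - [0,0,-0.3,0,0,0]
  fingers: 0.9

```text
time: 15.3
tool_pos: [0.5909, -0.2557, 0.2421]
ee_rot: [[0.058, 0.998, -0.001], [0.998, -0.058, 0.0], [0.0, -0.001, -1.0]]
contact_force: [0.4, -0.8, -0.5]
opening: 0.898
```

```bash
python3 shot.py wrist w9.png; python3 shot.py scene s4.png;python3 -c "
import cv2
t=cv2.imread('pics/s4.png');t=cv2.convertScaleAbs(t,alpha=1.5);cv2.imwrite('pics/s4a.png',cv2.resize(t[180:340,170:340],None,fx=3.7,fy=3.7,interpolation=3))
from plan import *
plan([.6025,-.056,.235],86.65,6)"
```

```text
15.3 [ 0.59086512 -0.25570407  0.24214343]
15.35 [ 0.59106367 -0.25586647  0.24258317]
t 15.4 p [ 0.5909 -0.2558  0.2399] yaw 86.67 F [-0.3 -0.  -0.5] op 0.9 q [-0.53  0.48  0.31  1.41 -0.    1.09]
[0.67, -0.0, 0.02, -0.0, -0.0, 0.0],[0.67, -0.0, 0.02, -0.0, -0.0, 0.0],[0.67, -0.0, 0.02, -0.0, -0.0, 0.0],[0.67, -0.0, 0.02, -0.0, -0.0, 0.0],[0.67, -0.0, 0.02, -0.0, -0.0, 0.0],[0.67, -0.0, 0.02, -0.0, -0.0, 0.0],
```

View pics/w9.png

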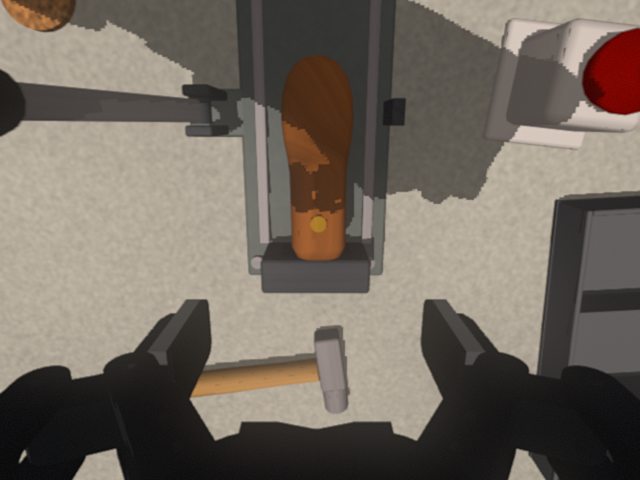

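View pics/s4a.png

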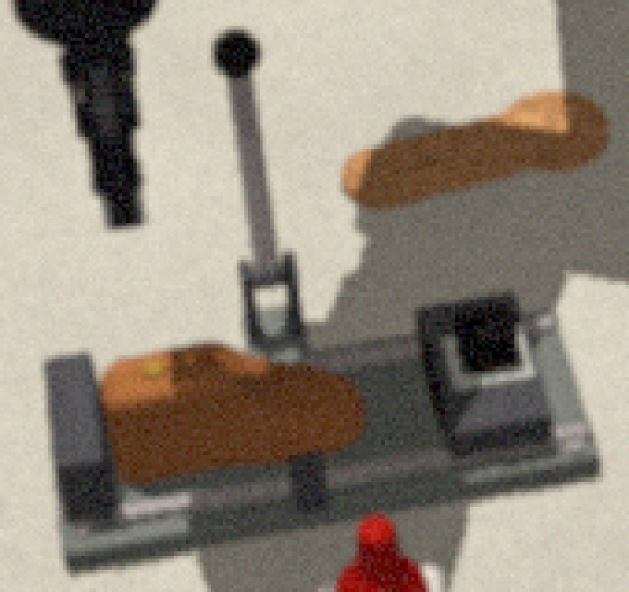

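Call:
send_rows:
  targets:
    - [0.67,0,0,0,0,0]
    - [0.67,0,0,0,0,0]
    - [0.67,0,0,0,0,0]
    - [0.67,0,0.2,0,0,0]
    - [0.67,0,0.5,0,0,0]
    - [0.67,0,0.7,0,0,0]
    - [0.1,0,0.6,0,0,0]
    - [0,0,0.3,0,0,0]
    - [0,0,0,0,0,0]
  fingers: 0.7

```text
time: 16.3
tool_pos: [0.5989, -0.0412, 0.1108]
ee_rot: [[0.059, 0.998, -0.011], [0.998, -0.059, 0.004], [0.003, -0.011, -1.0]]
contact_force: [-0.4, -0.6, 0.3]
opening: 0.7
```

```bash
python3 shot.py wrist w10.png; python3 -c "
from plan import *
plan([.6015,-.0555,.066],86.65,3)
W=wc(env.read_state());print(proj(W,[[.6015,-.0555,.086]]))"
```

```text
16.3 [ 0.59890569 -0.04120882  0.11081522]
t 16.35 p [ 0.5993 -0.0415  0.1118] yaw 86.58 F [ 0.7  1.3 -0.7] op 0.702 q [-0.21  0.46 -0.08  1.05  0.    1.43]
[-0.09, 0.02, 0.31, -0.03, -0.01, -0.0],[-0.09, 0.02, 0.31, -0.03, -0.01, -0.0],[-0.09, 0.02, 0.31, -0.03, -0.01, -0.0],[[322.61451978 313.21991294]]
```

View pics/w10.png

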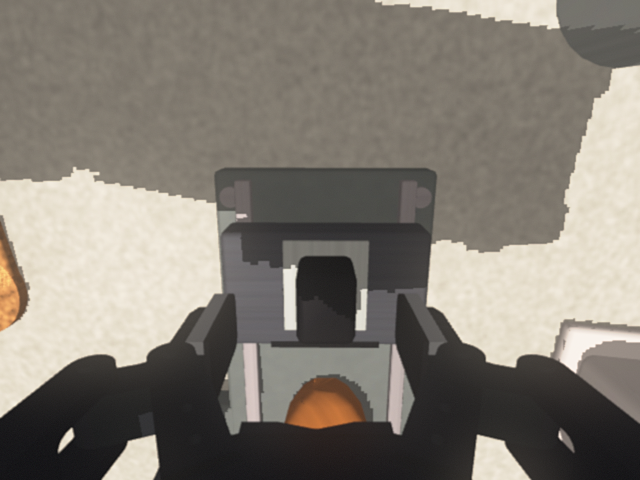

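Call:
send_rows:
  targets:
    - [-0.08,0.03,0.31,-0.03,0,0]
    - [-0.08,0.03,0.31,-0.03,0,0]
    - [-0.08,0,0.2,0,0,0]
    - [0,0,0,0,0,0]

```text
time: 16.75
tool_pos: [0.6027, -0.0554, 0.072]
ee_rot: [[0.061, 0.998, -0.0], [0.998, -0.061, 0.002], [0.002, -0.0, -1.0]]
contact_force: [-0.3, 0.1, 0.2]
opening: 0.696
```

```bash
python3 -c "
from plan import *
plan([.6025,-.054,.066],86.65,1)"
```

```text
t 16.75 p [ 0.6027 -0.0554  0.072 ] yaw 86.51 F [-0.3  0.1  0.2] op 0.696 q [-0.23  0.49 -0.14  0.94  0.    1.4 ]
[0.03, -0.0, 0.12, -0.0, -0.02, -0.02],
```

Call:
send_rows:
  targets:
    - [0.02,0,0.13,0,0,0]
    - [0,0,0,0,0,0]

```text
time: 16.95
tool_pos: [0.6032, -0.0548, 0.0663]
ee_rot: [[0.062, 0.998, 0.001], [0.998, -0.062, 0.002], [0.002, 0.001, -1.0]]
contact_force: [0.2, -0.4, -0.2]
opening: 0.696
```

Call:
send_rows:
  targets:
    - [0,0,0,0,0,0]
    - [0,0,0,0,0,0]
    - [0,0,0,0,0,0]
    - [0,0,0,0,0,0]
  fingers: 0
  grip_force: 60

```text
time: 17.35
tool_pos: [0.6026, -0.0546, 0.0679]
ee_rot: [[0.061, 0.998, 0.001], [0.998, -0.061, 0.001], [0.001, 0.001, -1.0]]
contact_force: [0.7, -1.1, -1.8]
opening: 0.311
```

Call:
send_rows:
  targets:
    - [0,0,0.07,0,0,0]
    - [0,0,0.07,0,0,0]
    - [0,0,0.06,0,0,0]
    - [0,0,0.04,0,0,0]

```text
time: 17.75
tool_pos: [0.6027, -0.0546, 0.0585]
ee_rot: [[0.061, 0.998, 0.003], [0.998, -0.061, -0.0], [0.0, 0.003, -1.0]]
contact_force: [-5.4, 0.8, 11.8]
opening: 0.314
```

Call:
send_rows:
  targets:
    - [-0.2,0,0.03,0,0,0]
    - [-0.2,0,0.03,0,0,0]
    - [-0.2,0,0.02,0,0,0]
    - [-0.1,0,0.02,0,0,0]

```text
time: 18.15
tool_pos: [0.6006, -0.0888, 0.0568]
ee_rot: [[0.059, 0.998, 0.006], [0.998, -0.059, 0.001], [0.001, 0.006, -1.0]]
contact_force: [-6.6, 2.6, 16.0]
opening: 0.311
```

```bash
python3 shot.py wrist w11.png; python3 -c "
from plan import *
plan([.6,-.1,.058],86.65,1)"
```

```text
18.15 [ 0.60064548 -0.0888474   0.0568396 ]
t 18.2 p [ 0.6006 -0.0894  0.0568] yaw 86.61 F [-7.  -2.8 14.8] op 0.313 q [-0.28  0.5  -0.17  0.9   0.    1.35]
[-0.21, 0.0, -0.02, 0.05, -0.01, -0.01],
```

View pics/w11.png

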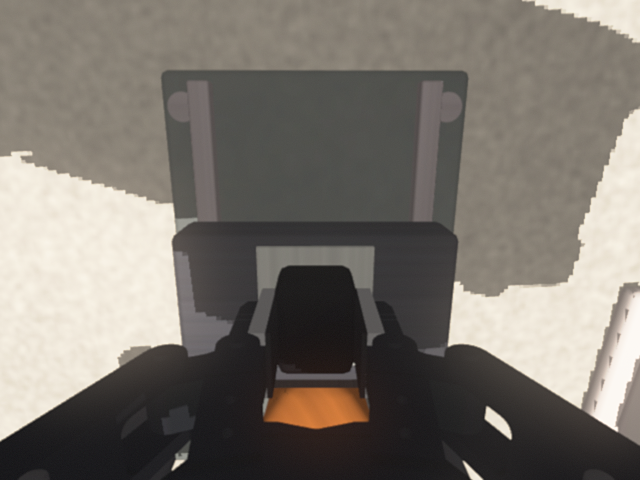

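Call:
send_rows:
  targets:
    - [-0.1,0,0.01,0,0,0]
    - [-0.08,0,0.01,0,0,0]
    - [0,0,0.01,0,0,0]

```text
time: 18.5
tool_pos: [0.6, -0.0986, 0.0579]
ee_rot: [[0.059, 0.998, 0.008], [0.998, -0.059, 0.0], [0.001, 0.008, -1.0]]
contact_force: [-5.7, -0.5, 12.7]
opening: 0.31
```

Call:
send_rows:
  targets:
    - [-0.06,0,0.01,0,0,0]
    - [0,0,0.01,0,0,0]

```text
time: 18.7
tool_pos: [0.5999, -0.1005, 0.0585]
ee_rot: [[0.059, 0.998, 0.009], [0.998, -0.059, 0.003], [0.003, 0.009, -1.0]]
contact_force: [-4.6, 2.3, 11.4]
opening: 0.311
```

Call:
send_rows:
  targets:
    - [-0.06,0,0.02,0,0,0]
    - [-0.03,0,0.01,0,0,0]

```text
time: 18.9
tool_pos: [0.5998, -0.1007, 0.0584]
ee_rot: [[0.056, 0.998, 0.011], [0.998, -0.056, 0.011], [0.012, 0.011, -1.0]]
contact_force: [-3.3, 11.3, 10.7]
opening: 0.307
```

Call:
send_rows:
  targets:
    - [-0.06,0,0.02,0,0,0]
    - [-0.03,0,0.01,0,0,0]

```text
time: 19.1
tool_pos: [0.5998, -0.1006, 0.0582]
ee_rot: [[0.053, 0.999, 0.014], [0.998, -0.053, 0.02], [0.02, 0.012, -1.0]]
contact_force: [-4.1, 9.3, 11.6]
opening: 0.308
```

```bash
python3 shot.py wrist w12.png
```

```text
19.1 [ 0.59980068 -0.10064898  0.05815874]
```

View pics/w12.png

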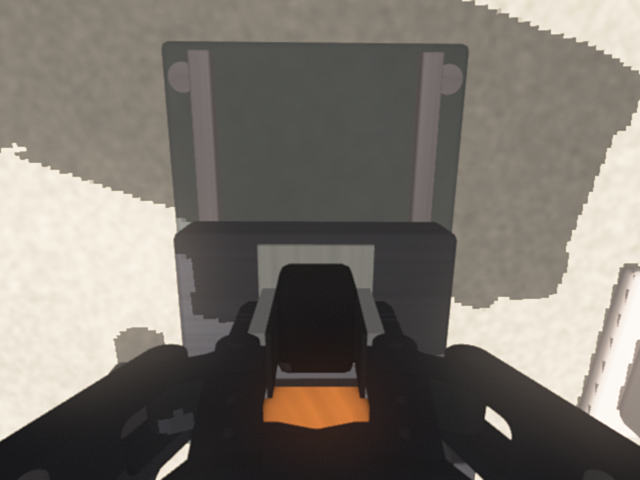

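Call:
send_rows:
  targets:
    - [0,0,0,0,0,0]
    - [0,0,-0.06,0,0,0]
    - [0,0,-0.07,0,0,0]
    - [0,0,-0.07,0,0,0]
    - [0,0,0,0,0,0]

```text
time: 19.65
tool_pos: [0.5995, -0.1001, 0.0685]
ee_rot: [[0.053, 0.999, 0.013], [0.998, -0.053, 0.019], [0.02, 0.012, -1.0]]
contact_force: [4.2, -0.7, -2.4]
opening: 0.312
```

Call:
send_rows:
  targets:
    - [0,0,0,0,0,0]
    - [0,0,0,0,0,0]
    - [0,0,0,0,0,0]
    - [0,0,-0.3,0,0,0]
    - [0,0,-0.8,0,0,0]
    - [0,0,-1,0,0,0]
    - [0,0,-1,0,0,0]
    - [0,0,-1,0,0,0]
    - [0,0,-0.8,0,0,0]
    - [0,0,0,0,0,0]
  fingers: 0.7

```text
time: 20.65
tool_pos: [0.5945, -0.1043, 0.3219]
ee_rot: [[0.052, 0.999, 0.014], [0.998, -0.052, 0.02], [0.021, 0.013, -1.0]]
contact_force: [0.7, 0.4, 0.5]
opening: 0.697
```

```bash
python3 shot.py wrist w13.png; python3 shot.py scene s5.png;python3 -c "
import cv2
t=cv2.imread('pics/s5.png');t=cv2.convertScaleAbs(t,alpha=1.5);cv2.imwrite('pics/s5a.png',cv2.resize(t[180:340,170:340],None,fx=3.7,fy=3.7,interpolation=3))
from plan import *
plan([.40,-.168,.33],86.65,6)"
```

```text
20.65 [ 0.59451103 -0.10425637  0.32190875]
20.7 [ 0.5942436  -0.10412409  0.31954357]
t 20.75 p [ 0.5938 -0.104   0.3174] yaw 87.01 F [1.1 0.6 0.7] op 0.7 q [-0.32  0.4   0.39  1.56  0.02  1.3 ]
[-0.25, -0.63, -0.05, 0.01, -0.04, 0.01],[-0.25, -0.63, -0.05, 0.01, -0.04, 0.01],[-0.25, -0.63, -0.05, 0.01, -0.04, 0.01],[-0.25, -0.63, -0.05, 0.01, -0.04, 0.01],[-0.25, -0.63, -0.05, 0.01, -0.04, 0.01],[-0.25, -0.63, -0.04, 0.01, -0.04, 0.01],
```

View pics/w13.png

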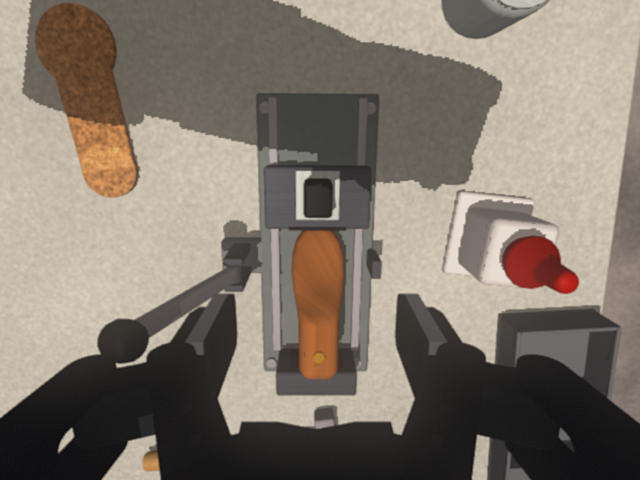

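View pics/s5a.png

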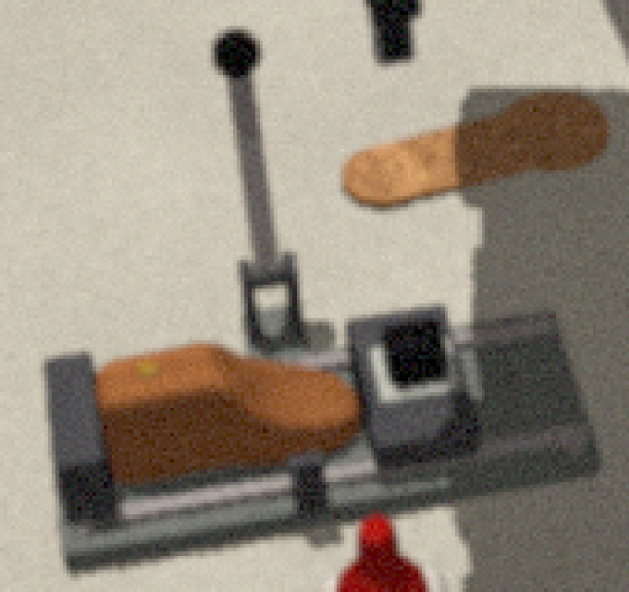

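Call:
send_rows:
  targets:
    - [-0.25,-0.63,-0.05,0,-0.1,0]
    - [-0.25,-0.63,-0.05,0,-0.1,0]
    - [-0.25,-0.63,-0.05,0,0,0]
    - [-0.25,-0.63,-0.05,0,0,0]
    - [-0.25,-0.63,-0.05,0,0,0]
    - [-0.25,-0.63,0,0,0,0]
    - [0,0,0,0,0,0]
  fingers: 0
  grip_force: 30

```text
time: 21.45
tool_pos: [0.3913, -0.1682, 0.3177]
ee_rot: [[0.05, 0.999, -0.008], [0.999, -0.05, 0.007], [0.007, -0.008, -1.0]]
contact_force: [0.3, 0.2, 0.8]
opening: 0.0
```

```bash
python3 -c "
from plan import *
plan([.395,-.168,.20],86.65,4)"
```

```text
t 21.45 p [ 0.3913 -0.1682  0.3177] yaw 87.13 F [0.3 0.2 0.8] op 0.0 q [-0.6   0.08 -0.04  1.45  0.    1.02]
[-0.0, 0.02, 0.59, -0.02, -0.02, 0.02],[-0.0, 0.02, 0.59, -0.02, -0.02, 0.02],[0.0, 0.02, 0.59, -0.02, -0.02, 0.02],[0.0, 0.02, 0.59, -0.02, -0.02, 0.02],
```

Call:
send_rows:
  targets:
    - [0,0,0.59,0,0,0]
    - [0,0,0.59,0,0,0]
    - [0,0,0.59,0,0,0]
    - [0,0,0.5,0,0,0]
    - [0,0,0,0,0,0]

```text
time: 21.95
tool_pos: [0.3882, -0.1654, 0.1956]
ee_rot: [[0.052, 0.999, -0.012], [0.999, -0.052, 0.011], [0.01, -0.013, -1.0]]
contact_force: [-0.5, 0.9, 0.7]
opening: -0.001
```

```bash
python3 -c "
from plan import *
plan([.395,-.168,.198],86.65,1)"; python3 shot.py wrist w14.png;  python3 shot.py scene s6.png;python3 -c "
import cv2
t=cv2.imread('pics/s6.png');t=cv2.convertScaleAbs(t,alpha=1.5);cv2.imwrite('pics/s6a.png',cv2.resize(t[100:340,140:340],None,fx=2.5,fy=2.5,interpolation=3))"
```

```text
t 21.95 p [ 0.3882 -0.1654  0.1956] yaw 87.02 F [-0.5  0.9  0.7] op -0.001 q [-0.6   0.11 -0.34  1.13  0.    1.02]
[-0.04, 0.14, -0.05, -0.12, -0.1, 0.06],21.95 [ 0.3881829  -0.16542852  0.19562124]
22.0 [ 0.38874806 -0.1658037   0.19714839]
```

View pics/w14.png

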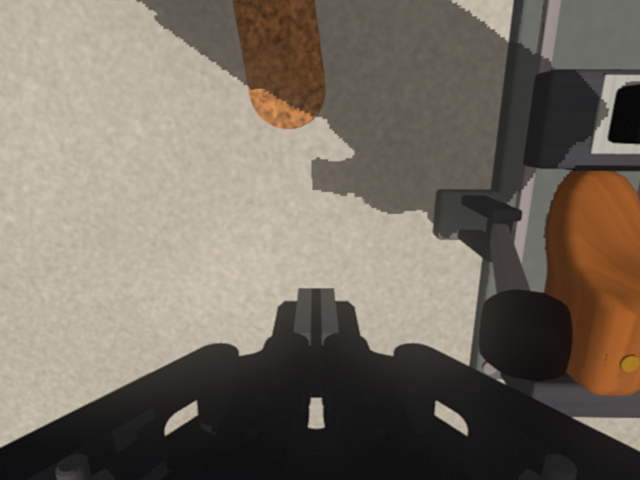

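View pics/s6a.png

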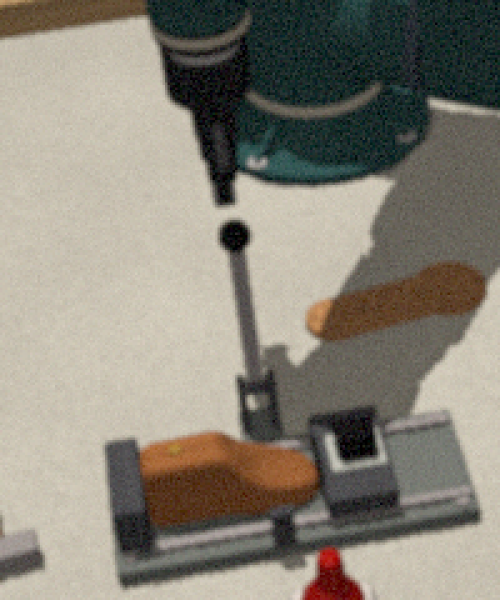

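Call:
send_rows:
  targets:
    - [-0.04,0.4,0,-0.1,-0.1,0]
    - [0,0.3,0,0,0,0]
    - [0,0.25,0,0,0,0]
    - [0,0.25,0,0,0,0]
    - [0,0.25,0,0,0,0]
    - [0,0.25,0,0,0,0]

```text
time: 22.65
tool_pos: [0.483, -0.1743, 0.2046]
ee_rot: [[0.052, 0.999, 0.01], [0.999, -0.052, -0.008], [-0.007, 0.01, -1.0]]
contact_force: [-0.0, -0.1, -0.1]
opening: -0.002
```

```bash
python3 -c "
from plan import *
plan([.51,-.168,.198],86.65,1)"; python3 shot.py wrist w15.png
```

```text
t 22.65 p [ 0.483  -0.1743  0.2046] yaw 87.02 F [-0.  -0.1 -0.1] op -0.002 q [-0.5   0.24 -0.15  1.17 -0.    1.12]
[0.16, 0.53, 0.14, 0.1, 0.07, 0.06],22.65 [ 0.48301077 -0.17431244  0.20455315]
```

View pics/w15.png

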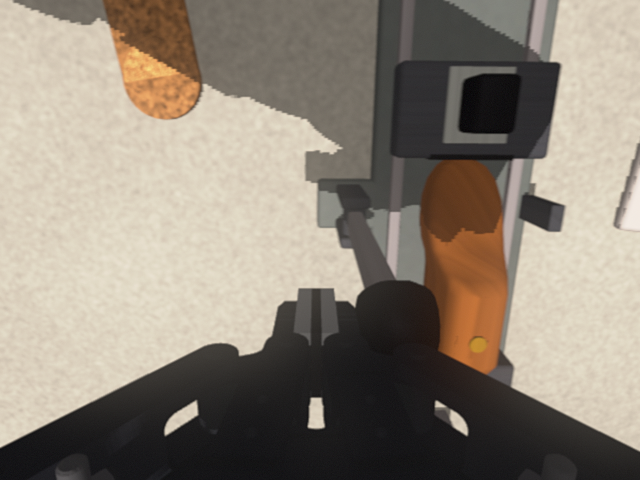

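Call:
send_rows:
  targets:
    - [0,0.25,0,0,0,0]
    - [0,0.25,0,0,0,0]
    - [0,0.2,0,0,0,0]
    - [0,-0.1,0,0,0,0]

```text
time: 23.1
tool_pos: [0.5192, -0.1764, 0.2064]
ee_rot: [[0.051, 0.999, 0.014], [0.999, -0.05, -0.01], [-0.009, 0.014, -1.0]]
contact_force: [-0.3, 0.6, -0.1]
opening: 0.001
```

```bash
python3 shot.py wrist w16.png
```

```text
23.1 [ 0.51917117 -0.17639471  0.2064351 ]
```

View pics/w16.png

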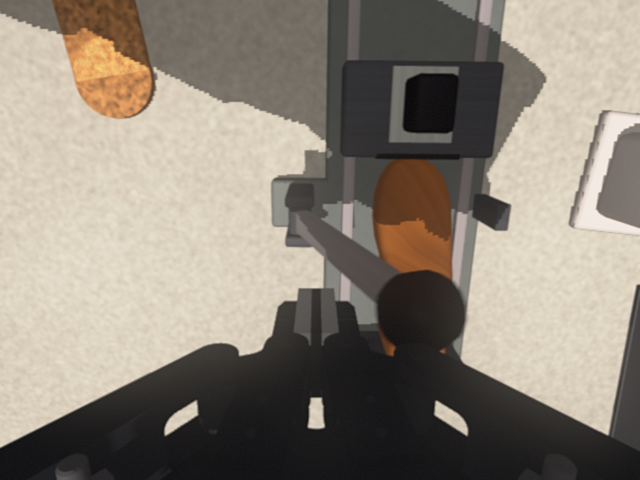

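Past upright and falling. I back away and raise while it falls.

Call:
send_rows:
  targets:
    - [0,-0.5,-0.2,0,0,0]
    - [0,-0.7,-0.4,0,0,0]
    - [0,-0.7,-0.4,0,0,0]
    - [0,-0.5,-0.4,0,0,0]
    - [0,0,0,0,0,0]
    - [0,0,0,0,0,0]
    - [0,0,0,0,0,0]
    - [0,0,0,0,0,0]
    - [0,0,0,0,0,0]
    - [0,0,0,0,0,0]
    - [0,0,0,0,0,0]
    - [0,0,0,0,0,0]

```text
time: 24.35
tool_pos: [0.3906, -0.1675, 0.2749]
ee_rot: [[0.05, 0.999, 0.009], [0.999, -0.05, -0.008], [-0.008, 0.01, -1.0]]
contact_force: [0.8, 0.8, 0.6]
opening: -0.0
```

Call:
send_rows:
  targets:
    - [0,0,0,0,0,0]
    - [0,0,0,0,0,0]
    - [0,0,0,0,0,0]
    - [0,0,0,0,0,0]
    - [0,0,0,0,0,0]
    - [0,0,0,0,0,0]
    - [0,0,0,0,0,0]
    - [0,0,0,0,0,0]
    - [0,0,0,0,0,0]
    - [0,0,0,0,0,0]
    - [0,0,0,0,0,0]
    - [0,0,0,0,0,0]

```text
time: 25.55
tool_pos: [0.3907, -0.1676, 0.2749]
ee_rot: [[0.05, 0.999, 0.009], [0.999, -0.05, -0.008], [-0.008, 0.01, -1.0]]
contact_force: [-0.3, 0.3, -0.7]
opening: 0.001
```

```bash
python3 shot.py top t9.png; python3 shot.py scene s9.png;python3 -c "
import cv2
t=cv2.imread('pics/s9.png');t=cv2.convertScaleAbs(t,alpha=1.5);cv2.imwrite('pics/s9a.png',cv2.resize(t[180:340,170:340],None,fx=3.7,fy=3.7,interpolation=3))"
```

```text
25.55 [ 0.39068518 -0.16756084  0.274874  ]
25.6 [ 0.39068896 -0.16757094  0.27488022]
```

View pics/s9a.png

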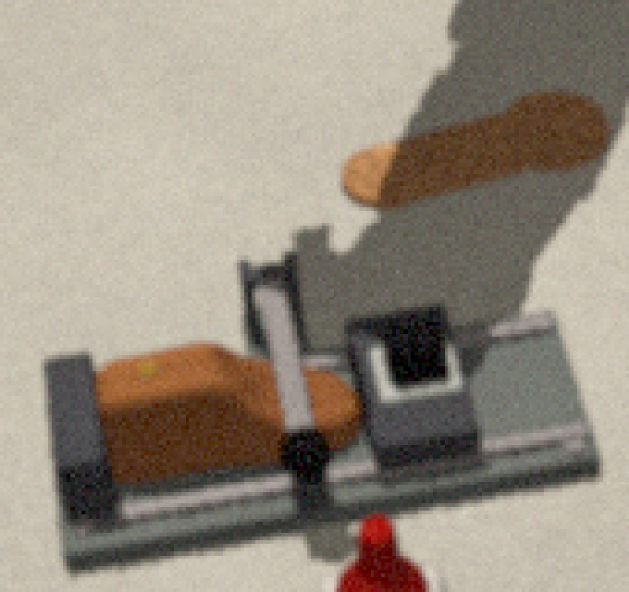

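View pics/t9.png

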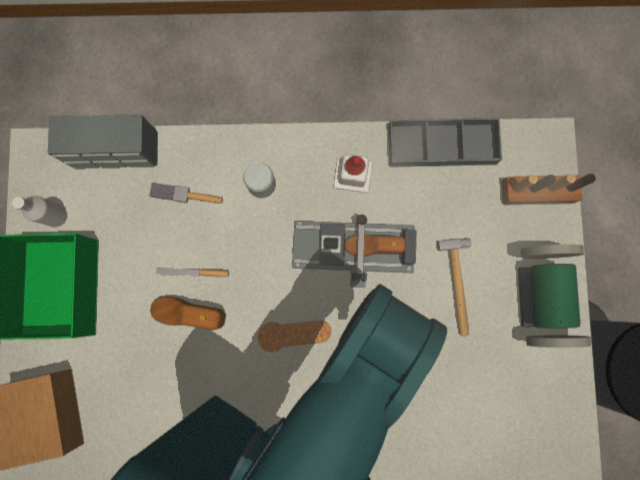

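```bash
python3 - <<'E'
from h import *
import fit,cv2
p=[.5971,-.1672,-.058]
print(proj(SC,fit.J(p,(.065,-.01,.067))),(305/3.7+170,452/3.7+180))
for v in (.078,.080,.083,.087):print(v,proj(TOPC,fit.J(p,(0,-.013+v,.086))),proj(SC,fit.J(p,(0,-.013+v,.086))))
t=cv2.imread('pics/t9.png');cv2.imwrite('pics/t9a.png',cv2.resize(t[205:300,280:425],None,fx=5.5,fy=5.5,interpolation=3))
E
```

```text
[[252.23234353 303.7424366 ]] (252.43243243243245, 302.1621621621622)
0.078 [[332.78134463 242.42548492]] [[280.10858661 270.66735414]]
0.08 [[332.01239734 242.3955202 ]] [[280.98327279 270.51590778]]
0.083 [[330.85899791 242.35057396]] [[282.29457466 270.28886418]]
0.087 [[329.32117211 242.2906472 ]] [[284.0416207  269.98637425]]
```

View pics/t9a.png

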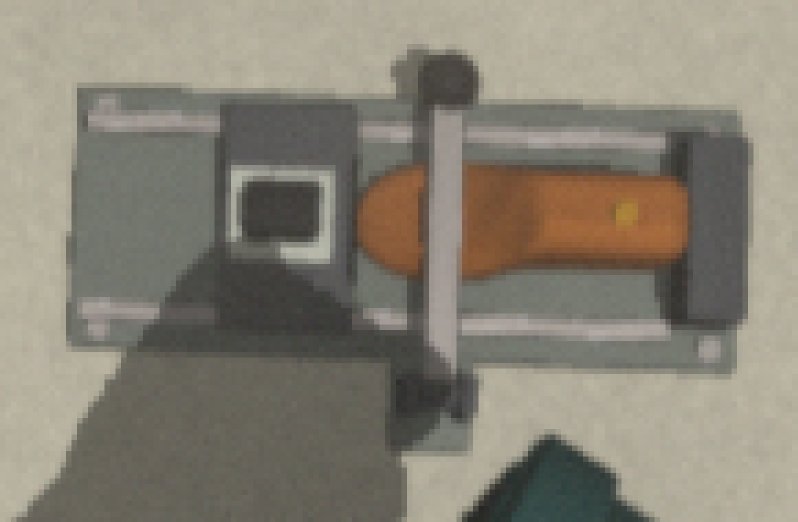

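```bash
python3 -c "
from plant import order,env
s=env.read_state();print(s['time'],s['contact_force'])
order.finish_job()"
```

```text
25.65 [0.37984162 0.13755273 0.44578742]
the job is handed in; nothing more can be done
```

The job is done and was handed in at 25.7 s; no verdict came back.

- **Opening:** I pinched the thumb release, held it down and slid the toe slider back to about 0.124 m, then let it spring up.
- **Placing:** I stood the shorter last on the bed, heel at the stop and toe to the slider, and let go of it.
- **Closing:** I held the release down again and slid the slider up until it stalled with about 10 N of push against the toe. Then I let the release up and opened the fingers clear of it.
- **Keeper:** I pushed the keeper bar past upright with the shut fingers. It fell over by itself.

**Last checks, from the camera pictures:**
- The last stands straight between the rails, with its toe at the slider.
- The slider value reads about 0.080 m by tool travel and about 0.0825 m by the top camera. The two differ by 2–3 mm, but both are under the 0.087 m limit.
- The release looks up; I did not measure its height at the end.
- The keeper bar lies across the last. The knob is within about 2 pixels of where it should be when level.
- The other things on the bench show no visible shift.
- The arm is clear of everything, with contact force about 0.

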